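Close the bottle leak-test cell with the wing key

TASK

The cover of the bottle leak-test cell is half tightened: one pair of opposite wing nuts has had its first pass and stands about half way, on the yellow marks, and the other pair is still loose. Draw the T-handled wing key out of its holder by the arm that sticks out, stand it on the round blue pad, let go, take it again by its red centre hub, and with it turn the two loose nuts clockwise to about half way too (yellow marks). Only then turn all four fully home (green marks) in cross order, a nut, then the one opposite, then the other two; last, stand the key upright on the blue pad and let go, with all other things on the desk left where they are and the fingers kept off the cell.

Things in the scene. Friction and masses are not known exactly. Their poses are not given: they have to be found in the camera images.
- cell: leak-test cell, fixed: aluminium box 176 x 176 mm, clear cover, a bottle inside. Origin: centre of its underside on the desk, z up. Cover top 64 mm above the desk; only the wing nuts stand higher (24 mm above the cover, 64 mm from its centre; nuts 1 to 4 at 45, 135, 225, 315 degrees from the cell's +x). Yellow (half way) and green (home) marks on the cover beside each nut.
- pad: round blue pad, fixed, 140 mm across, 4 mm thick, origin at the centre of its underside
- holder: grey key holder, fixed: a roofed garage open at its own -x end, floor 6 mm thick, 66 mm wide (54 inside), from 22 mm in front of to 93 mm behind its origin; roof underside 80, top 85 mm above the desk. Origin on the desk under the key's centre at the start. The key leaves along the holder's -x: only after 105 mm is all of it clear of the roof (8 mm headroom over the hub till then).
- key_hub (a point): centre of the square red hub (24 x 24 mm, 26 tall) of the T-handled steel wing key, which balances on this axis. x runs along the crossbar, z up; the two ways round are alike. Crossbar 160 x 14 mm, 12 tall, its mid height 17 mm below this point. The head's underside is 53 mm below this point.
- key_arm (a point): point on the crossbar's middle line 66 mm from the key's centre, on the arm that sticks out of the holder at the start (the bar's mid height, 17 mm below the hub centre)
- key: the same key, about 180 g, origin at the centre of the underside of its head, x along the crossbar, z up. Head 36 mm (x) by 32 mm (y); a slot 12 mm wide, 22 mm deep (mouth flared to 20 mm) runs through the head from below along x, parallel to the bar, open at both ends; it fits over a wing. The key stands steadily on its head.
- nut1 (a joint): wing nut 1, opposite nut 3: angle in rad, grows clockwise seen from above. 0 = loosest (wing across the line to the cover's centre), 0.785 = half way (yellow marks), 1.571 = home at a hard stop (green marks, wing points at the cover's centre). Starts at 0.65 to 0.9, stays where left, takes 0.12 N m to turn. The key has about 0.1 rad of play on the wing.
- nut1_wing (a point): centre of the black wing of nut 1, on the nut's axis, 15 mm above the cover; x runs along the wing. Wing 40 mm long, 8 mm thick, top edge rounded, from 9 mm below to 9 mm above this point, on a steel collar 32 mm across whose top is 9 mm below this point: there the key's head comes to rest.
- nut2 (a joint): wing nut 2, opposite nut 4: angle in rad, grows clockwise seen from above. 0 = loosest (wing across the line to the cover's centre), 0.785 = half way (yellow marks), 1.571 = home at a hard stop (green marks, wing points at the cover's centre). Starts at 0 to 0.25, stays where left, takes 0.12 N m to turn. The key has about 0.1 rad of play on the wing.
- nut2_wing (a point): centre of the black wing of nut 2, on the nut's axis, 15 mm above the cover; x runs along the wing. Wing 40 mm long, 8 mm thick, top edge rounded, from 9 mm below to 9 mm above this point, on a steel collar 32 mm across whose top is 9 mm below this point: there the key's head comes to rest.
- nut3 (a joint): wing nut 3, opposite nut 1: angle in rad, grows clockwise seen from above. 0 = loosest (wing across the line to the cover's centre), 0.785 = half way (yellow marks), 1.571 = home at a hard stop (green marks, wing points at the cover's centre). Starts at 0.65 to 0.9, stays where left, takes 0.12 N m to turn. The key has about 0.1 rad of play on the wing.
- nut3_wing (a point): centre of the black wing of nut 3, on the nut's axis, 15 mm above the cover; x runs along the wing. Wing 40 mm long, 8 mm thick, top edge rounded, from 9 mm below to 9 mm above this point, on a steel collar 32 mm across whose top is 9 mm below this point: there the key's head comes to rest.
- nut4 (a joint): wing nut 4, opposite nut 2: angle in rad, grows clockwise seen from above. 0 = loosest (wing across the line to the cover's centre), 0.785 = half way (yellow marks), 1.571 = home at a hard stop (green marks, wing points at the cover's centre). Starts at 0 to 0.25, stays where left, takes 0.12 N m to turn. The key has about 0.1 rad of play on the wing.
- nut4_wing (a point): centre of the black wing of nut 4, on the nut's axis, 15 mm above the cover; x runs along the wing. Wing 40 mm long, 8 mm thick, top edge rounded, from 9 mm below to 9 mm above this point, on a steel collar 32 mm across whose top is 9 mm below this point: there the key's head comes to rest.
- nozzle_cap: bystander, to be left alone: orange nozzle cap, 42 mm wide, 42 mm tall
- white_bottle: bystander, to be left alone: white sample bottle, 60 mm wide, 130 mm tall
- jar: bystander, to be left alone: clear jar with a green lid, 56 mm wide, 60 mm tall
- calipers: bystander, to be left alone: steel calipers lying flat, 200 mm long, 12 mm thick
- mouse: bystander, to be left alone: grey computer mouse, 100 x 58 mm, 31 mm tall
- gasket: bystander, to be left alone: black rubber ring, 70 mm across, 6 mm thick, lying flat
- marker: bystander, to be left alone: white marker pen with a red cap, 128 mm long, 16 mm thick, lying
There are look-alikes about, which are no part of the job. Leave any pink look-alike of the key alone. Of the things that look like the pad, the larger one is meant.

How it is judged:
By the outcome, as a careful person would: the job done as asked, in the order asked, and still so for the second after the job is handed in, with the robot touching nothing.
It also fails if it takes over 72 s, if anything falls off the work surface, if the arm or the gripper's body presses on something with over 40 N, if the wrist force passes 120 N, or if a joint passes its speed limit or range.

ROBOT

A 6-joint arm with a two-finger parallel gripper is mounted at the origin on the work surface. World frame = base frame: x ahead of the robot, y to its left, z up, the work surface at z = 0. Lengths are in m, angles in rad, forces in N, time in s.
With the tool pointing down it reaches from about 0.375 to 0.975 m from the base axis. Payload 3.8 kg.
Tool frame: the origin (TCP) lies on the mounting face of the last link; the fingertips stand 173 mm ahead of it and the grasp point (between the pads) lies 155 mm ahead of it; z points along the fingers, y is the line along which they close (so a half turn about z gives the same grasp; the last joint's range is limited). The gripper opens to 85 mm and grips with 20 to 120 N. Pads are 22 mm wide; open, the fingers measure 114 mm over their backs; the gripper's body (76 mm by 85 mm) begins 54 mm behind the grasp point. The pads swing forward as they close: fully open they stand 13 mm farther back than shut.
Start: joints at [-1.359, 0.264, 1.604, -0, 1.274, -0.037], TCP at [0.166, -0.654, 0.405] pointing down, gripper open.
Joint ranges: [-2.63, 2.63], [-0.94, 2.18], [0.31, 2.57], [-1.31, 4.45], [0, 2.66], [-2.55, 2.55]. Speed limits (rad/s): [2.57, 2.57, 3.14, 3.14, 3.14, 3.14].

INTERFACE

Orientations are given as a rotation vector (axis times angle).
In Python, from workcell import bot gives the robot as it stands.
- The arm moves only by the tool drive_tool, never from a script. Its argument "increments" is a list of rows, each an object with "delta_pos": the shift along the tool's x, y, z in mm, a list of three; "turn": the turn about the tool's z in rad; "jaw": the opening, from -1 (shut) to 1 (fully open). A call has 1 to 8 rows; each row shifts and turns the commanded pose from where the row before left it, along the tool's axes as they then stand; what a row does not reach is not made up. A row lasts 1/12 s, in which the tool goes at most 41.7 mm and 7.16 degrees, less where a joint would pass 70% of its speed; a pose out of reach is approached as far as the arm can. A call is refused whole if a number of a shift passes 41.7 or a number of a turn 0.125, either way. A call with a gripper value outside its range is refused whole. The fingers move at their own pace and stop on an object; "grip_force" is the grip in N (left out, the last holds). Time passes only in rows, so rows that do not move let the fingers close. It gives the time, the measured TCP pose, the force, the opening and the grip force at its end, in the units of the state.
- bot.read_state(): the state, without advancing time (a new reading comes with each control period).
- bot.read_camera(name): name is "side" or "top"; returns a dict with "pixels" (480x640x3 uint8, red, green, blue), "fovy" (degrees; the focal length in pixels is half the picture's height over the tangent of half this angle, whatever the lens; pixels are square), "cx", "cy" (the principal point, pixels), "camera_from_world" (4x4, takes a point from world to camera coordinates). Camera axes: x right, y down, z forward; pixel columns grow to the right and rows downward; lengths in m; the calibration is good to about 2 mm. A picture is of the moment at which its call begins. There is no depth.
- bot.finish_job(): hands the job in; it is judged then, once.
The state is a dict: "time": time; "q": joint angles; "joint_vel": joint speeds; "joint_torque": joint torques, N m; "tool_pos": TCP position; "tcp_rot": TCP orientation; "wrist_force": force on the tool from outside, world axes, zero at the start; "torque": the same for the moment, N m; "width": opening from 0.0 (shut) to 1.0 (fully open); "grip_force": force on a finger pad.
Only numpy, scipy, OpenCV 4.12 (cv2) and the standard library are available. Lean on these libraries where they do the work, as an engineer would, in place of code of your own. Each camera call takes 0.05 s, during which the arm holds its last target. There are 200 camera calls.

## Working session

There is one attempt and no reset: what is moved stays moved. The work goes in short steps, Python scripts to look and compute and a tool call to move; the robot and the scene stay as the last step left them, time stands still between calls to the robot, and variables do not carry over. Pictures are saved under pics/ and viewed, at most 10 in all, crops included, and the job is handed in when it is done.

Besides the shell and the picture viewer there is one more tool, called after "Request:" by a JSON object that holds its "fn" and its "kwargs", one argument or row to a line. drive_tool: Moves the arm, as the interface text tells. Its arguments: {"type":"object","properties":{"increments":{"type":"array"},"grip_force":{"type":"number"}},"required":["increments"]}

```bash
ls; mkdir -p pics; cat > h.py <<'E'
import numpy as np, cv2
from workcell import bot
from scipy.spatial.transform import Rotation as R
def cam(n):
    c=bot.read_camera(n); c['f']=240/np.tan(np.radians(c['fovy'])/2); c['T']=np.array(c['camera_from_world']); c['px']=np.array(c['pixels']); return c
def proj(c,p):
    q=c['T'][:3,:3]@np.array(p)+c['T'][:3,3]; return np.array([c['cx']+c['f']*q[0]/q[2], c['cy']+c['f']*q[1]/q[2]])
def ray(c,u,v,z):
    d=c['T'][:3,:3].T@np.array([(u-c['cx'])/c['f'],(v-c['cy'])/c['f'],1]); o=-c['T'][:3,:3].T@c['T'][:3,3]
    return o+d*(z-o[2])/d[2]
def save(c,n,box=None,s=1):
    im=c['px'][:,:,::-1]
    if box: im=im[box[1]:box[3],box[0]:box[2]]
    cv2.imwrite('pics/'+n,cv2.resize(im,None,fx=s,fy=s,interpolation=cv2.INTER_CUBIC))
E
python3 - <<'E'
from h import *
for n in('side','top'):
    c=cam(n); save(c,n+'0.png'); print(n,c['f'],c['cx'],c['cy'],-c['T'][:3,:3].T@c['T'][:3,3],c['T'].round(3).tolist())
s=bot.read_state(); print(s)
print(R.from_rotvec(s['tcp_rot']).as_matrix().round(3))
E
```

```text
pics
side 447.85135232631023 317.70097837178616 239.0612623072808 [0.24169305 0.84293516 0.7283779 ] [[-0.949, -0.316, -0.0, 0.496], [-0.18, 0.54, -0.822, 0.187], [0.26, -0.78, -0.569, 1.009], [0.0, 0.0, 0.0, 1.0]]
top 477.99281420192983 324.8804762208843 234.58639399993612 [ 0.29204154 -0.02040453  1.38372636] [[-0.017, -1.0, -0.01, -0.001], [-0.985, 0.019, -0.173, 0.527], [0.173, 0.007, -0.985, 1.312], [0.0, 0.0, 0.0, 1.0]]
{'time': 0.1, 'q': array([-1.35890914e+00,  2.64707723e-01,  1.60526825e+00, -1.85748188e-05,
        1.27369577e+00, -3.68775504e-02]), 'joint_vel': array([-0.00084953, -0.00320921, -0.00316793,  0.00148428, -0.00055593,
       -0.00047919]), 'joint_torque': array([-1.42148047e-04, -5.16706109e+01, -3.68590629e+01, -1.74065809e-05,
        6.27579895e-03,  1.24121206e-05]), 'tool_pos': array([ 0.16613353, -0.65391219,  0.40344935]), 'tcp_rot': array([-3.11526754e+00, -3.89503692e-01,  3.12988519e-04]), 'wrist_force': array([ 0.61208563,  0.06050072, -0.09209512]), 'torque': array([-0.00617856, -0.02239149,  0.01287325]), 'grip_force': 0.0, 'width': 1.0012244328920943}
[[ 0.969  0.246 -0.   ]
 [ 0.246 -0.969  0.002]
 [ 0.    -0.002 -1.   ]]
```

View pics/top0.png

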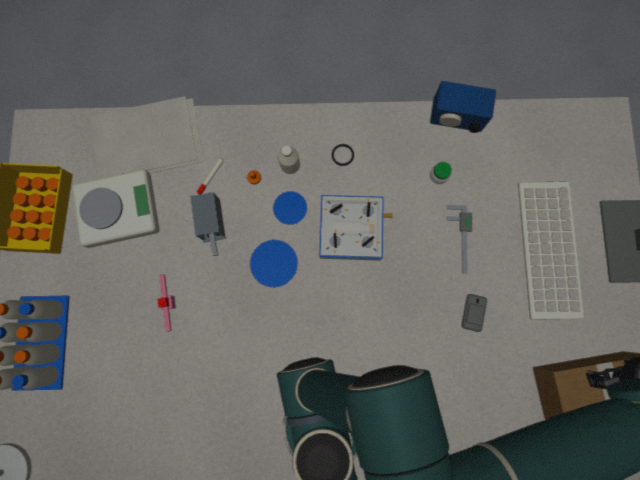

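View pics/side0.png

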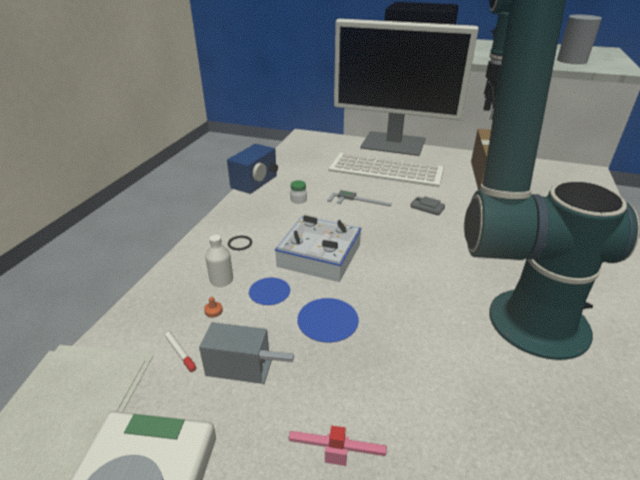

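Top view: the key candidates are the grey steel bar out of the grey holder at (214,245), which I'll take, and the pink look-alike at (165,303), which I won't. The pad candidates are the blue discs at (274,263), the larger one and the one meant, and (290,207), the smaller. The cell is at (352,227), with wings near (336,209), (369,209), (335,241) and (369,241).

```bash
cat > m.py <<'E'
from h import *
c=cam('top'); px=c['px']
save(c,'crop1.png',(190,180,400,300),3.8)
hsv=cv2.cvtColor(px,cv2.COLOR_RGB2HSV)
blue=cv2.inRange(hsv,(100,120,60),(130,255,255))
n,l,st,ce=cv2.connectedComponentsWithStats(blue)
for i in range(1,n):
    if st[i,4]>60: print('blue',st[i],ce[i].round(1),ray(c,*ce[i],0.004).round(4))
# black wings
x0,y0=322,196
v=hsv[y0:258,x0:384,2]; b=(v<75).astype(np.uint8)
n,l,st,ce=cv2.connectedComponentsWithStats(b)
for i in range(1,n):
    if st[i,4]>10:
        ys,xs=np.where(l==i); P=np.array([ray(c,x+x0,y+y0,0.085)[:2] for x,y in zip(xs,ys)])
        m=P.mean(0); w,V=np.linalg.eigh(np.cov((P-m).T)); a=np.degrees(np.arctan2(V[1,1],V[0,1]))%180
        print('wing',st[i,4],ce[i]+[x0,y0],m.round(4),a.round(1),np.sqrt(w).round(4))
E
python3 m.py
```

```text
blue [ 437   81   59   37 1591] [465.9  99.1] [ 0.9492 -0.4512  0.004 ]
blue [273 191  34  33 854] [289.6 207.5] [0.6181 0.0926 0.004 ]
blue [ 250  240   47   47 1737] [273.3 263.1] [0.4534 0.1406 0.004 ]
blue [320 255  62   4  88] [352.2 256.8] [ 0.4676 -0.0889  0.004 ]
blue [  16  296   53   94 1202] [ 51.4 338.8] [0.2488 0.7709 0.004 ]
blue [ 19 303  12  12 123] [ 24.5 308.5] [0.3355 0.8556 0.004 ]
blue [ 12 375  14  15 162] [ 17.9 382.4] [0.1311 0.8553 0.004 ]
wing 40 [368.075 209.375] [ 0.5893 -0.1324] 175.5 [0.0021 0.0117]
wing 49 [335.53061224 208.20408163] [ 0.5944 -0.042 ] 122.8 [0.0029 0.011 ]
wing 40 [334.925 240.375] [ 0.5037 -0.0384] 1.5 [0.0021 0.0115]
wing 43 [367.20930233 241.27906977] [ 0.4995 -0.1271] 127.4 [0.0025 0.0108]
```

View pics/crop1.png

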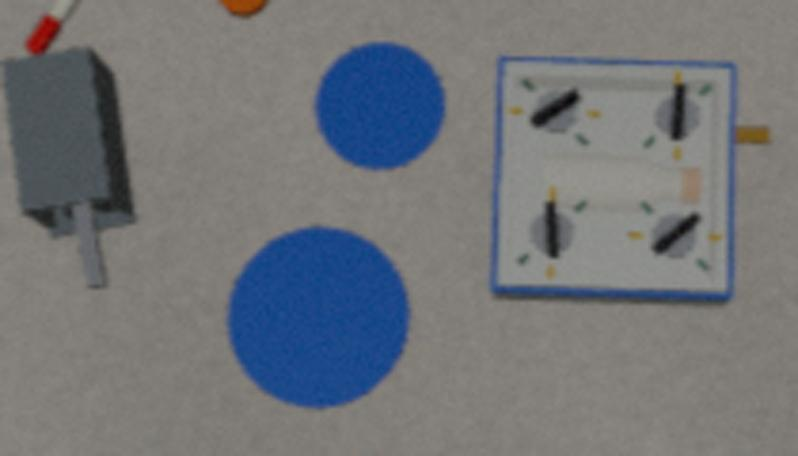

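Crop: the grey bar runs from px (212,234) to (215,255). The upper-left and lower-right nuts are loose, and the upper-right and lower-left wings point at their yellow marks. The roof's near corners are about (196,236) and (218,234).

```bash
python3 - <<'E'
from h import *
for n in('top','side'):
    c=cam(n); g=c['px'].astype(int)
    if n=='top':
        for u,v in((191.3,195.8),(214,192.5),(218.5,234),(196,236)): print('roof',ray(c,u,v,.085).round(4))
        for v in range(238,258,2): print(v,g[v,206:226].sum(1)//3)
        for u,v in((213.5,237),(215.5,253)): print('bar',ray(c,u,v,.048).round(4))
    else:
        save(c,'crop2.png',(190,310,310,390),6)
        hs=bot.read_state()
E
```

```text
roof [0.6379 0.362  0.085 ]
roof [0.6462 0.2983 0.085 ]
roof [0.5276 0.2831 0.085 ]
roof [0.5231 0.3453 0.085 ]
238 [ 78  80  77  87  96 103 105 103  79  71  83  80  81  81  84  82  84  79
  80  93]
240 [ 79  78  80  85  98 104 104 104  92  75  81  98 109 115 116 119 119 125
 125 125]
242 [110 115 116 116 114 110 108 105 105  89 109 121 123 122 121 122 125 121
 124 125]
244 [128 124 124 122 115 109 104 107 104  89 106 122 121 121 123 124 125 125
 127 128]
246 [126 127 126 123 112 105 107 104 106  92  90 111 121 122 124 127 127 123
 126 122]
248 [132 127 126 124 117 113 105 104 102  99  87 108 121 121 125 122 125 125
 124 123]
250 [126 126 122 121 122 116 106 103 102 104  86  93 118 125 124 122 122 122
 121 120]
252 [124 123 127 120 123 123 114 106 105 101  95  91 113 123 123 125 125 122
 123 122]
254 [123 127 125 126 128 126 119 109 102  99 104  88 105 123 126 127 123 124
 125 126]
256 [126 125 121 124 125 123 121 119 119 117 114 119 120 123 127 127 122 122
 121 119]
bar [0.5259 0.3058 0.048 ]
bar [0.4799 0.2991 0.048 ]
```

View pics/crop2.png

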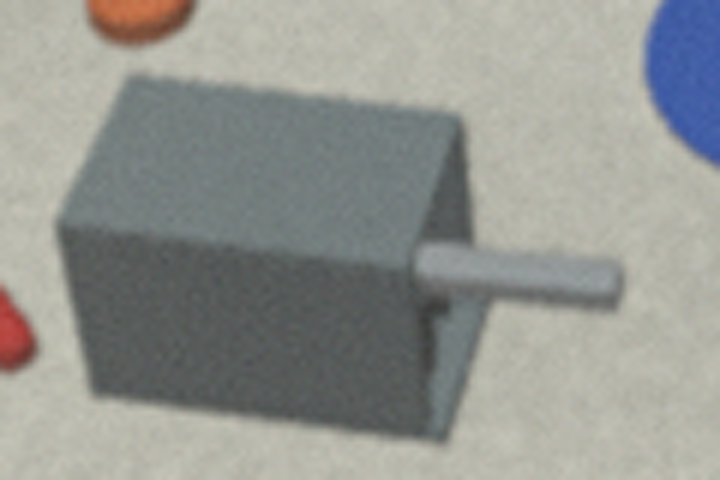

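```bash
cat > plan.py <<'E'
import sys,json
from h import *
# args: waypoints x,y,z(mm),yaw_y(deg)[,step mm]  ; prints rows [dx,dy,dz,turn] in chunks of 8, one simulated pose chain
def pose():
    s=bot.read_state(); M=R.from_rotvec(s['tcp_rot']).as_matrix()
    return s['tool_pos']*1000, np.arctan2(M[1,1],M[0,1]), s
if __name__=='__main__':
    p,yw,s=pose(); print('t',round(s['time'],2),'p',p.round(1),'yaw',np.degrees(yw).round(1),'F',s['wrist_force'].round(1),'w',round(s['width'],3),'q',s['q'].round(2))
    yw=yw if True else 0; k=0
    for a in sys.argv[1:]:
        v=[float(t) for t in a.split(',')]; P=np.array(v[:3]); st=v[4] if len(v)>4 else 35
        Y=np.radians(v[3]); Y=yw+(Y-yw) 
        n=max(1,int(np.ceil(max(np.linalg.norm(P-p)/st-.02,abs(Y-yw)/.121-.02)))); p0,y0=p.copy(),yw
        for i in range(1,n+1):
            D=(p0+(P-p0)*i/n)-p
            ex=np.array([-np.sin(yw),np.cos(yw),0]); 
            ey=np.array([np.cos(yw),np.sin(yw),0]); ex=np.array([ -ey[1],ey[0],0])
            d=np.array([D@ex,D@ey,-D[2]]).round(0 if i<n else 1); t=round(-(y0+(Y-y0)*i/n-yw),2 if i<n else 3)
            print(('\n' if k%8==0 else '')+json.dumps([*(int(q) if q==int(q) else float(q) for q in d),t]),end=' '); k+=1
            p=p+d[0]*ex+d[1]*ey-np.array([0,0,d[2]]); yw-=t
        print('|',end='')
    print()
E
python3 plan.py 420,-200,400,20,36 487,305,270,98,36
```

```text
t 0.25 p [ 166.2 -654.1  404. ] yaw -75.7 F [0.6 0.2 0.4] w 1.0 q [-1.36  0.26  1.6  -0.    1.27 -0.04]

[24, -25, 0, -0.11] [26, -23, 1, -0.11] [29, -19, 0, -0.11] [31, -16, 0, -0.12] [32, -12, 0, -0.11] [34, -9, 1, -0.11] [34, -5, 0, -0.11] [35, -1, 0, -0.11] 
[34, 3, 0, -0.11] [34, 6, 1, -0.11] [34, 10, 0, -0.12] [31, 14, 0, -0.11] [30, 18, 0, -0.11] [28, 21, 1, -0.11] [25.5, 23.2, 0, -0.111] |[30, 16, 9, -0.09] 
[29, 18, 8, -0.09] [27, 21, 9, -0.09] [24, 23, 9, -0.09] [23, 25, 8, -0.09] [20, 28, 9, -0.09] [18, 29, 9, -0.1] [15, 30, 8, -0.09] [12, 32, 9, -0.09] 
[9, 33, 9, -0.09] [6, 33, 8, -0.09] [3, 34, 9, -0.09] [0, 34, 9, -0.09] [-3, 34, 8, -0.09] [-6, 33.1, 9, -0.091] |
```

Request:
{"fn": "drive_tool", "kwargs": {
  "increments": [
    {"delta_pos": [24, -25, 0], "turn": -0.11, "jaw": 1},
    {"delta_pos": [26, -23, 1], "turn": -0.11, "jaw": 1},
    {"delta_pos": [29, -19, 0], "turn": -0.11, "jaw": 1},
    {"delta_pos": [31, -16, 0], "turn": -0.12, "jaw": 1},
    {"delta_pos": [32, -12, 0], "turn": -0.11, "jaw": 1},
    {"delta_pos": [34, -9, 1], "turn": -0.11, "jaw": 1},
    {"delta_pos": [34, -5, 0], "turn": -0.11, "jaw": 1},
    {"delta_pos": [35, -1, 0], "turn": -0.11, "jaw": 1}
  ]
}}

```text
time: 0.92
tool_pos: [0.302, -0.4103, 0.4026]
tcp_rot: [2.642, 1.7, 0.0]
wrist_force: [0.7, -0.1, 0.7]
width: 1.002
grip_force: 0.0
```

Request:
{"fn": "drive_tool", "kwargs": {
  "increments": [
    {"delta_pos": [34, 3, 0], "turn": -0.11, "jaw": 1},
    {"delta_pos": [34, 6, 1], "turn": -0.11, "jaw": 1},
    {"delta_pos": [34, 10, 0], "turn": -0.12, "jaw": 1},
    {"delta_pos": [31, 14, 0], "turn": -0.11, "jaw": 1},
    {"delta_pos": [30, 18, 0], "turn": -0.11, "jaw": 1},
    {"delta_pos": [28, 21, 1], "turn": -0.11, "jaw": 1},
    {"delta_pos": [25, 23, 0], "turn": -0.11, "jaw": 1},
    {"delta_pos": [30, 16, 9], "turn": -0.09, "jaw": 1}
  ]
}}

```text
time: 1.58
tool_pos: [0.4269, -0.166, 0.3938]
tcp_rot: [1.676, 2.651, 0.002]
wrist_force: [1.8, -0.7, 1.0]
width: 1.003
grip_force: 0.0
```

Request:
{"fn": "drive_tool", "kwargs": {
  "increments": [
    {"delta_pos": [29, 18, 8], "turn": -0.09, "jaw": 1},
    {"delta_pos": [27, 21, 9], "turn": -0.09, "jaw": 1},
    {"delta_pos": [24, 23, 9], "turn": -0.09, "jaw": 1},
    {"delta_pos": [23, 25, 8], "turn": -0.09, "jaw": 1},
    {"delta_pos": [20, 28, 9], "turn": -0.09, "jaw": 1},
    {"delta_pos": [18, 29, 9], "turn": -0.1, "jaw": 1},
    {"delta_pos": [15, 30, 8], "turn": -0.09, "jaw": 1},
    {"delta_pos": [12, 32, 9], "turn": -0.09, "jaw": 1}
  ]
}}

```text
time: 2.25
tool_pos: [0.4601, 0.1042, 0.3226]
tcp_rot: [0.621, 3.079, 0.0]
wrist_force: [0.8, -0.4, 0.2]
width: 1.0
grip_force: 0.0
```

Request:
{"fn": "drive_tool", "kwargs": {
  "increments": [
    {"delta_pos": [9, 33, 9], "turn": -0.09, "jaw": 1},
    {"delta_pos": [6, 33, 8], "turn": -0.09, "jaw": 1},
    {"delta_pos": [3, 34, 9], "turn": -0.09, "jaw": 1},
    {"delta_pos": [0, 34, 9], "turn": -0.09, "jaw": 1},
    {"delta_pos": [-3, 34, 8], "turn": -0.09, "jaw": 1},
    {"delta_pos": [-6, 33, 9], "turn": -0.09, "jaw": 1},
    {"delta_pos": [0, 0, 0], "turn": 0, "jaw": 1},
    {"delta_pos": [0, 0, 0], "turn": 0, "jaw": 1}
  ]
}}

```text
time: 2.92
tool_pos: [0.487, 0.3056, 0.2698]
tcp_rot: [0.219, -3.132, 0.001]
wrist_force: [0.4, -0.5, -0.1]
width: 0.997
grip_force: 0.0
```

```bash
python3 plan.py 487,305,197,98,15; python3 - <<'E'
from h import *
c=cam('side'); save(c,'s2.png',(180,200,360,400),3)
for p in((.487,.305,.042),(.487,.305,.097)): print(proj(c,p))
E
```

```text
t 2.92 p [487.  305.6 269.8] yaw 98.0 F [ 0.4 -0.5 -0.1] w 0.997 q [ 0.52  0.2   1.95 -0.    1.   -1.19]

[0, 0, 15, -0.0] [0, 0, 14, -0.0] [0, 0, 15, -0.0] [0, 0, 14, -0.0] [0.1, -0.6, 14.8, -0.0] |
[285.70743243 356.7850797 ]
[284.51213122 337.12605994]
```

View pics/s2.png

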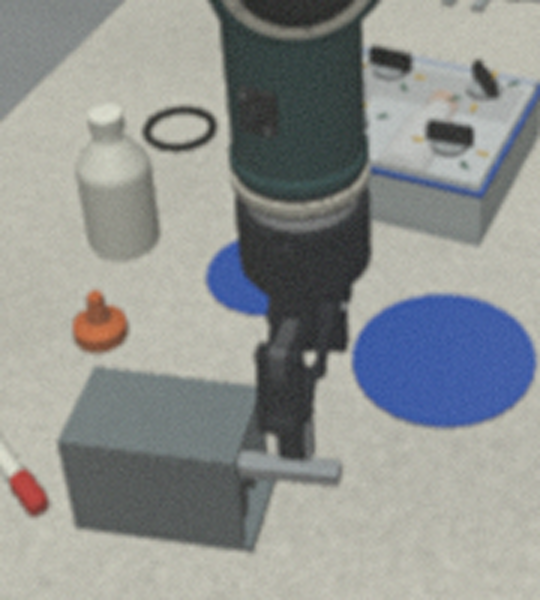

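The bar ends at crop (340,472), which agrees with my estimate of the arm point at crop (317,470), and the fingers straddle it. Next I descend and grip.

Request:
{"fn": "drive_tool", "kwargs": {
  "increments": [
    {"delta_pos": [0, 0, 15], "turn": 0, "jaw": 1},
    {"delta_pos": [0, 0, 15], "turn": 0, "jaw": 1},
    {"delta_pos": [0, 0, 15], "turn": 0, "jaw": 1},
    {"delta_pos": [0, 0, 15], "turn": 0, "jaw": 1},
    {"delta_pos": [0, -1, 13], "turn": 0, "jaw": 1},
    {"delta_pos": [0, 0, 0], "turn": 0, "jaw": 1},
    {"delta_pos": [0, 0, 0], "turn": 0, "jaw": -1},
    {"delta_pos": [0, 0, 0], "turn": 0, "jaw": -1}
  ],
  "grip_force": 80
}}

```text
time: 3.63
tool_pos: [0.488, 0.3028, 0.1985]
tcp_rot: [-0.214, 3.133, 0.001]
wrist_force: [0.4, -0.2, 0.4]
width: 0.748
grip_force: 0.0
```

Request:
{"fn": "drive_tool", "kwargs": {
  "increments": [
    {"delta_pos": [0, 0, 0], "turn": 0, "jaw": -1},
    {"delta_pos": [0, 0, 0], "turn": 0, "jaw": -1},
    {"delta_pos": [0, 0, 0], "turn": 0, "jaw": -1},
    {"delta_pos": [0, 0, 0], "turn": 0, "jaw": -1},
    {"delta_pos": [0, 0, 0], "turn": 0, "jaw": -1},
    {"delta_pos": [0, 0, 0], "turn": 0, "jaw": -1},
    {"delta_pos": [0, 0, 0], "turn": 0, "jaw": -1},
    {"delta_pos": [0, 0, 0], "turn": 0, "jaw": -1}
  ]
}}

```text
time: 4.3
tool_pos: [0.4877, 0.3034, 0.1981]
tcp_rot: [-0.215, 3.134, 0.001]
wrist_force: [-1.0, 1.2, 4.2]
width: 0.144
grip_force: 81.0
```

Request:
{"fn": "drive_tool", "kwargs": {
  "increments": [
    {"delta_pos": [0, 0, -2], "turn": 0, "jaw": -1},
    {"delta_pos": [0, 0, -2], "turn": 0, "jaw": -1},
    {"delta_pos": [6, 0, 0], "turn": 0, "jaw": -1},
    {"delta_pos": [12, 0, 0], "turn": 0, "jaw": -1},
    {"delta_pos": [15, 0, 0], "turn": 0, "jaw": -1},
    {"delta_pos": [15, 0, 0], "turn": 0, "jaw": -1},
    {"delta_pos": [15, 0, 0], "turn": 0, "jaw": -1},
    {"delta_pos": [10, 0, 0], "turn": 0, "jaw": -1}
  ]
}}

```text
time: 4.97
tool_pos: [0.4124, 0.2923, 0.2007]
tcp_rot: [0.216, -3.131, 0.002]
wrist_force: [0.1, -0.0, -2.1]
width: 0.142
grip_force: 80.3
```

```bash
python3 - <<'E'
from h import *
c=cam('side'); save(c,'s3.png',(180,280,360,400),4.4)
print(bot.read_state()['wrist_force'],bot.read_state()['tool_pos'],bot.read_state()['torque'])
E
```

```text
[-1.66371074 -0.24984822 -2.56380367] [0.41119232 0.29196068 0.20038441] [-0.0494366   0.26797677 -0.00871928]
```

View pics/s3.png

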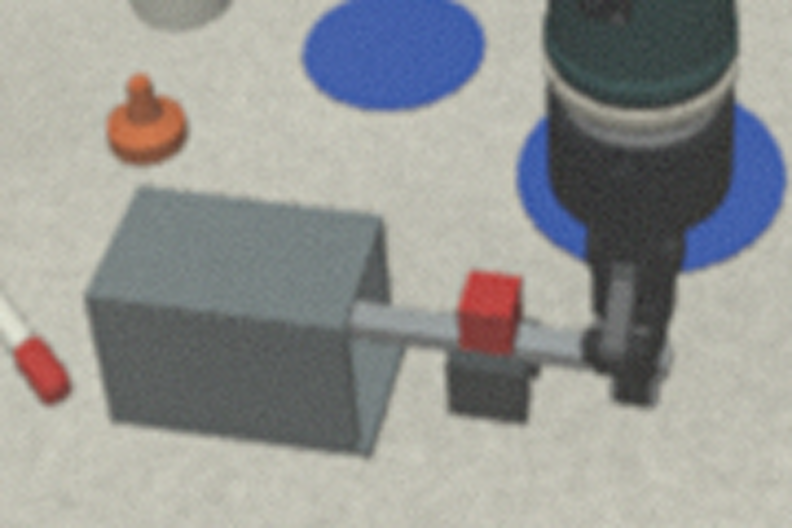

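The key has come out level. The hub is at crop (490,312), and the far bar end is still under the roof edge. I'll draw it 48 mm further, lift, and take it to the pad.

Request:
{"fn": "drive_tool", "kwargs": {
  "increments": [
    {"delta_pos": [12, 0, 0], "turn": 0, "jaw": -1},
    {"delta_pos": [12, 0, 0], "turn": 0, "jaw": -1},
    {"delta_pos": [12, 0, 0], "turn": 0, "jaw": -1},
    {"delta_pos": [12, 0, 0], "turn": 0, "jaw": -1},
    {"delta_pos": [0, 0, -8], "turn": 0, "jaw": -1},
    {"delta_pos": [0, 0, -10], "turn": 0, "jaw": -1},
    {"delta_pos": [0, 0, -8], "turn": 0, "jaw": -1},
    {"delta_pos": [0, 0, 0], "turn": 0, "jaw": -1}
  ]
}}

```text
time: 5.68
tool_pos: [0.3695, 0.2878, 0.2308]
tcp_rot: [-0.215, 3.129, 0.005]
wrist_force: [0.3, 0.9, -1.4]
width: 0.144
grip_force: 80.2
```

```bash
python3 plan.py 388,131.5,215,98,18 388,131.5,202,98,7
```

```text
t 5.68 p [369.5 287.8 230.8] yaw 97.9 F [ 0.3  0.9 -1.4] w 0.144 q [ 0.61  0.05  2.2  -0.    0.88 -1.1 ]

[0, -17, 2, -0.0] [1, -18, 2, -0.0] [0, -17, 1, -0.0] [0, -18, 2, -0.0] [1, -17, 2, -0.0] [0, -18, 2, -0.0] [0, -17, 1, -0.0] [1, -18, 2, -0.0] 
[0, -17.3, 1.8, -0.002] |[0, 0, 7, -0.0] [0, 0, 6, -0.0] |
```

Request:
{"fn": "drive_tool", "kwargs": {
  "increments": [
    {"delta_pos": [0, -17, 2], "turn": 0, "jaw": -1},
    {"delta_pos": [1, -18, 2], "turn": 0, "jaw": -1},
    {"delta_pos": [0, -17, 1], "turn": 0, "jaw": -1},
    {"delta_pos": [0, -18, 2], "turn": 0, "jaw": -1},
    {"delta_pos": [1, -17, 2], "turn": 0, "jaw": -1},
    {"delta_pos": [0, -18, 2], "turn": 0, "jaw": -1},
    {"delta_pos": [0, -17, 1], "turn": 0, "jaw": -1},
    {"delta_pos": [1, -18, 2], "turn": 0, "jaw": -1}
  ]
}}

```text
time: 6.35
tool_pos: [0.385, 0.1469, 0.2145]
tcp_rot: [-0.215, 3.132, 0.001]
wrist_force: [0.5, -1.0, -1.5]
width: 0.144
grip_force: 80.3
```

Request:
{"fn": "drive_tool", "kwargs": {
  "increments": [
    {"delta_pos": [0, -17, 2], "turn": 0, "jaw": -1},
    {"delta_pos": [0, 0, 6], "turn": 0, "jaw": -1},
    {"delta_pos": [0, 0, 5], "turn": 0, "jaw": -1},
    {"delta_pos": [0, 0, 2], "turn": 0, "jaw": -1},
    {"delta_pos": [0, 0, 1], "turn": 0, "jaw": -1},
    {"delta_pos": [0, 0, 0], "turn": 0, "jaw": -1},
    {"delta_pos": [0, 0, 0], "turn": 0, "jaw": -1}
  ]
}}

```text
time: 6.93
tool_pos: [0.3862, 0.1313, 0.1977]
tcp_rot: [0.217, -3.134, -0.0]
wrist_force: [0.1, 0.1, -2.1]
width: 0.143
grip_force: 80.2
```

```bash
python3 - <<'E'
from h import *
c=cam('side'); save(c,'s4.png',(240,220,400,370),4)
print(bot.read_state()['wrist_force'],bot.read_state()['tool_pos'],bot.read_state()['torque'])
E
```

```text
[-0.20276523  0.65892867 -1.43866349] [0.38624361 0.13125186 0.19778416] [-0.01103323  0.14545575 -0.01650366]
```

View pics/s4.png

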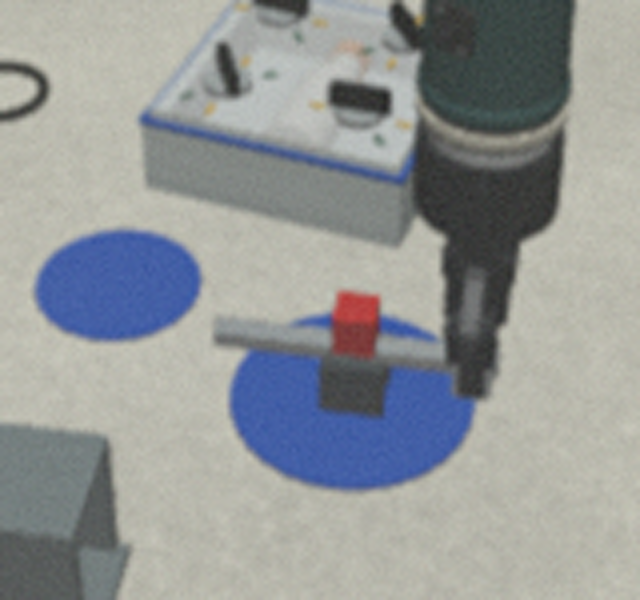

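The key hangs level over the pad (hub at crop (357,318)) with its weight still carried, so it needs the last millimetres down.

Request:
{"fn": "drive_tool", "kwargs": {
  "increments": [
    {"delta_pos": [0, 0, 1], "turn": 0, "jaw": -1},
    {"delta_pos": [0, 0, 0], "turn": 0, "jaw": -1},
    {"delta_pos": [0, 0, 0], "turn": 0, "jaw": -1}
  ]
}}

```text
time: 7.23
tool_pos: [0.3862, 0.1309, 0.1968]
tcp_rot: [-0.216, 3.134, 0.0]
wrist_force: [-0.4, -0.0, -1.9]
width: 0.141
grip_force: 80.2
```

Request:
{"fn": "drive_tool", "kwargs": {
  "increments": [
    {"delta_pos": [0, 0, 1], "turn": 0, "jaw": -1},
    {"delta_pos": [0, 0, 0], "turn": 0, "jaw": -1},
    {"delta_pos": [0, 0, 0], "turn": 0, "jaw": -1}
  ]
}}

```text
time: 7.48
tool_pos: [0.3862, 0.1308, 0.1962]
tcp_rot: [0.215, -3.134, -0.0]
wrist_force: [-3.3, -0.4, 5.2]
width: 0.144
grip_force: 81.2
```

Request:
{"fn": "drive_tool", "kwargs": {
  "increments": [
    {"delta_pos": [0, 0, 1], "turn": 0, "jaw": -1},
    {"delta_pos": [0, 0, 0], "turn": 0, "jaw": -1},
    {"delta_pos": [0, 0, 0], "turn": 0, "jaw": -1}
  ]
}}

```text
time: 7.73
tool_pos: [0.386, 0.1308, 0.1956]
tcp_rot: [0.215, -3.133, -0.0]
wrist_force: [-6.8, 0.6, 11.7]
width: 0.146
grip_force: 82.1
```

Request:
{"fn": "drive_tool", "kwargs": {
  "increments": [
    {"delta_pos": [0, 0, -1], "turn": 0, "jaw": -1},
    {"delta_pos": [0, 0, 0], "turn": 0, "jaw": 0},
    {"delta_pos": [0, 0, 0], "turn": 0, "jaw": 0.5},
    {"delta_pos": [0, 0, 0], "turn": 0, "jaw": 1},
    {"delta_pos": [0, 0, 0], "turn": 0, "jaw": 1},
    {"delta_pos": [0, 0, 0], "turn": 0, "jaw": 1},
    {"delta_pos": [0, 0, 0], "turn": 0, "jaw": 1},
    {"delta_pos": [0, 0, -10], "turn": 0, "jaw": 1}
  ]
}}

```text
time: 8.4
tool_pos: [0.385, 0.1304, 0.2043]
tcp_rot: [0.215, -3.13, 0.001]
wrist_force: [-0.3, 0.1, 0.2]
width: 0.999
grip_force: 0.0
```

Request:
{"fn": "drive_tool", "kwargs": {
  "increments": [
    {"delta_pos": [0, 0, -20], "turn": 0, "jaw": 1},
    {"delta_pos": [0, 0, -25], "turn": 0, "jaw": 1},
    {"delta_pos": [0, 0, -25], "turn": 0, "jaw": 1},
    {"delta_pos": [0, 0, -15], "turn": 0, "jaw": 1},
    {"delta_pos": [0, 0, 0], "turn": 0, "jaw": 1}
  ]
}}

```text
time: 8.82
tool_pos: [0.388, 0.1312, 0.2952]
tcp_rot: [-0.215, 3.126, 0.003]
wrist_force: [0.8, 0.2, 0.3]
width: 1.0
grip_force: 0.0
```

```bash
cat > hub.py <<'E'
from h import *
# hub top-face centre from red mask in both views; bar direction
cs={n:cam(n) for n in('top','side')}
for n,c in cs.items():
    hsv=cv2.cvtColor(c['px'],cv2.COLOR_RGB2HSV)
    m=cv2.inRange(hsv,(0,150,60),(6,255,255))|cv2.inRange(hsv,(174,150,60),(180,255,255))
    k,l,st,ce=cv2.connectedComponentsWithStats(m)
    for i in range(1,k):
        if st[i,4]>15: print(n,st[i],ce[i].round(1),ray(c,*ce[i],.064).round(4), proj(c,(.4515,.14,.057)).round(1))
E
python3 hub.py; python3 - <<'E'
from h import *
c=cam('side'); save(c,'s5.png',(240,220,400,370),4)
E
```

```text
top [197 184   9  10  46] [200.9 188.8] [0.6635 0.3412 0.064 ] [271.3 261.6]
top [158 297  11  10  90] [162.8 302. ] [0.3446 0.4371 0.064 ] [271.3 261.6]
side [324 294  10   8  62] [328.7 297.3] [0.4514 0.1378 0.064 ] [328.3 300.3]
side [184 358  11  12  71] [189.1 363.3] [0.644  0.3934 0.064 ] [328.3 300.3]
side [330 426  15  17 180] [337.1 433.7] [0.3428 0.4421 0.064 ] [328.3 300.3]
```

View pics/s5.png

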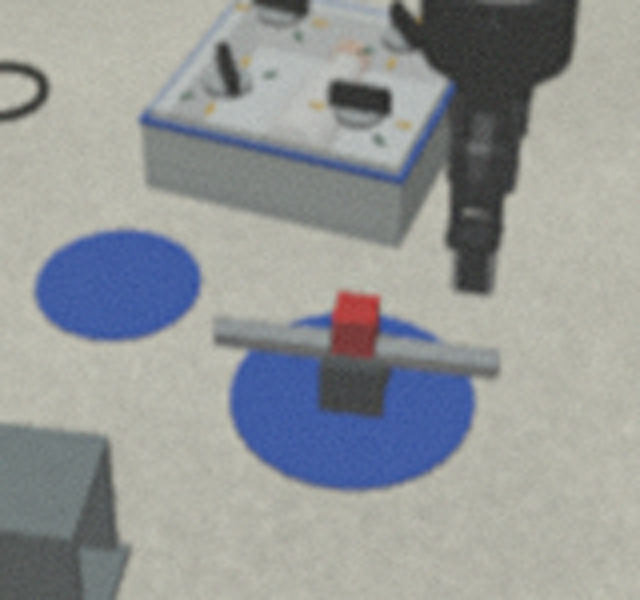

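The key stands free and upright on the pad: hub top at crop (357,308), bar ends at crop (217,330) and (497,365).

```bash
python3 - <<'E'
from h import *
c=cam('side')
print('hubtop',ray(c,240+357.5/4,220+308/4,.070).round(4))
a=ray(c,240+217/4,220+331/4,.04);b=ray(c,240+497/4,220+364/4,.04); print(a,b,(a+b)/2,np.degrees(np.arctan2(*(a-b)[[1,0]])))
E
python3 plan.py 451,140,295,98,20 451,140,213,98,14
```

```text
hubtop [0.4485 0.1428 0.07  ]
[0.52689788 0.15399987 0.04      ] [0.37191488 0.13016109 0.04      ] [0.44940638 0.14208048 0.04      ] 8.744445851406086
t 9.02 p [385.5 130.5 289.7] yaw 97.9 F [0.2 0.3 0. ] w 1.005 q [ 0.27 -0.15  2.27  0.    1.03 -1.44]

[-17, 0, -1, -0.0] [-16, 0, -2, -0.0] [-17, 0, -1, -0.0] [-16.2, 0.4, -1.3, -0.002] |[0, 0, 14, -0.0] [0, 0, 13, -0.0] [0, 0, 14, -0.0] [0, 0, 14, -0.0] 
[0, 0, 13, -0.0] [0, 0, 14, -0.0] |
```

Request:
{"fn": "drive_tool", "kwargs": {
  "increments": [
    {"delta_pos": [-17, 0, 0], "turn": 0, "jaw": 1},
    {"delta_pos": [-16, 0, 0], "turn": 0, "jaw": 1},
    {"delta_pos": [-16, 0, 0], "turn": 0, "jaw": 1},
    {"delta_pos": [-16, 1, 0], "turn": 0, "jaw": 1},
    {"delta_pos": [0, 0, 15], "turn": 0, "jaw": 1},
    {"delta_pos": [0, 0, 15], "turn": 0, "jaw": 1},
    {"delta_pos": [0, 0, 15], "turn": 0, "jaw": 1},
    {"delta_pos": [0, 0, 15], "turn": 0, "jaw": 1}
  ]
}}

```text
time: 9.68
tool_pos: [0.4495, 0.1403, 0.2282]
tcp_rot: [0.215, -3.131, 0.001]
wrist_force: [0.2, -0.2, 0.4]
width: 1.0
grip_force: 0.0
```

Request:
{"fn": "drive_tool", "kwargs": {
  "increments": [
    {"delta_pos": [0, 0, 10], "turn": 0, "jaw": 1},
    {"delta_pos": [0, 0, 7], "turn": 0, "jaw": 1},
    {"delta_pos": [0, 0, 0], "turn": 0, "jaw": 1},
    {"delta_pos": [0, 0, 0], "turn": 0, "jaw": 1}
  ]
}}

```text
time: 10.02
tool_pos: [0.4501, 0.1405, 0.2131]
tcp_rot: [0.215, -3.133, 0.0]
wrist_force: [-0.9, -0.1, 1.7]
width: 1.002
grip_force: 0.0
```

```bash
python3 plan.py 450,141,212,98,14
```

```text
t 10.02 p [450.1 140.5 213.1] yaw 97.9 F [-0.9 -0.1  1.7] w 1.002 q [ 0.25  0.09  2.2  -0.    0.85 -1.46]

[0.1, 0.5, 1.1, -0.002] |
```

Request:
{"fn": "drive_tool", "kwargs": {
  "increments": [
    {"delta_pos": [0, 0, 0.5], "turn": 0, "jaw": -1},
    {"delta_pos": [0, 0, 0], "turn": 0, "jaw": -1},
    {"delta_pos": [0, 0, 0], "turn": 0, "jaw": -1},
    {"delta_pos": [0, 0, 0], "turn": 0, "jaw": -1},
    {"delta_pos": [0, 0, 0], "turn": 0, "jaw": -1},
    {"delta_pos": [0, 0, 0], "turn": 0, "jaw": -1},
    {"delta_pos": [0, 0, 0], "turn": 0, "jaw": -1},
    {"delta_pos": [0, 0, 0], "turn": 0, "jaw": -1}
  ]
}}

```text
time: 10.68
tool_pos: [0.4508, 0.1407, 0.2139]
tcp_rot: [-0.215, 3.133, 0.0]
wrist_force: [-0.6, -0.8, 4.8]
width: 0.266
grip_force: 79.1
```

Request:
{"fn": "drive_tool", "kwargs": {
  "increments": [
    {"delta_pos": [0, 0, -10], "turn": 0, "jaw": -1},
    {"delta_pos": [0, 0, -20], "turn": 0, "jaw": -1},
    {"delta_pos": [0, 0, -20], "turn": 0, "jaw": -1},
    {"delta_pos": [0, 0, -20], "turn": 0, "jaw": -1},
    {"delta_pos": [0, 0, -20], "turn": 0, "jaw": -1},
    {"delta_pos": [0, 0, -15], "turn": 0, "jaw": -1},
    {"delta_pos": [0, 0, 0], "turn": 0, "jaw": -1}
  ]
}}

```text
time: 11.27
tool_pos: [0.4515, 0.1409, 0.3218]
tcp_rot: [-0.215, 3.128, 0.002]
wrist_force: [1.0, 0.1, -1.8]
width: 0.268
grip_force: 78.5
```

```bash
python3 plan.py 594,-42,320,32.8,24; python3 hub.py | grep 'top \[2\|side \[3'
```

```text
t 11.27 p [451.5 140.9 321.8] yaw 97.9 F [ 1.   0.1 -1.8] w 0.268 q [ 0.25 -0.05  2.11 -0.    1.08 -1.46]

[-12, -20, 0, 0.11] [-13, -19, 0, 0.12] [-16, -17, 1, 0.11] [-18, -15, 0, 0.11] [-19, -13, 0, 0.12] [-21, -10, 0, 0.11] [-21, -9, 0, 0.11] [-23, -6, 0, 0.12] 
[-23, -3, 1, 0.11] [-22.7, -0.4, -0.2, 0.116] |
side [330 427  15  16 183] [337.2 433.8] [0.3425 0.4421 0.064 ] [328.3 300.3]
```

Request:
{"fn": "drive_tool", "kwargs": {
  "increments": [
    {"delta_pos": [-12, -20, 0], "turn": 0.11, "jaw": -1},
    {"delta_pos": [-13, -19, 0], "turn": 0.12, "jaw": -1},
    {"delta_pos": [-16, -17, 1], "turn": 0.11, "jaw": -1},
    {"delta_pos": [-18, -15, 0], "turn": 0.11, "jaw": -1},
    {"delta_pos": [-19, -13, 0], "turn": 0.12, "jaw": -1},
    {"delta_pos": [-21, -10, 0], "turn": 0.11, "jaw": -1},
    {"delta_pos": [-21, -9, 0], "turn": 0.11, "jaw": -1},
    {"delta_pos": [-23, -6, 0], "turn": 0.12, "jaw": -1}
  ]
}}

```text
time: 12.03
tool_pos: [0.5638, -0.0073, 0.3145]
tcp_rot: [-1.19, -2.903, 0.002]
wrist_force: [0.2, 0.2, -1.6]
width: 0.267
grip_force: 78.7
```

Request:
{"fn": "drive_tool", "kwargs": {
  "increments": [
    {"delta_pos": [-23, -3, 1], "turn": 0.11, "jaw": -1},
    {"delta_pos": [-23, 0, 0], "turn": 0.115, "jaw": -1},
    {"delta_pos": [0, 0, 0], "turn": 0, "jaw": -1},
    {"delta_pos": [0, 0, 0], "turn": 0, "jaw": -1},
    {"delta_pos": [0, 0, 0], "turn": 0, "jaw": -1}
  ]
}}

```text
time: 12.45
tool_pos: [0.5924, -0.0421, 0.3141]
tcp_rot: [-1.5, -2.756, 0.002]
wrist_force: [-0.6, -0.1, -1.5]
width: 0.269
grip_force: 78.7
```

```bash
cat > look.py <<'E'
from plan import *
import sys
# held-key check in the side view: red hub top face and each wing blob (projected prediction vs seen)
N={'UL':(.5940,-.0418),'UR':(.5899,-.1323),'LR':(.4994,-.1282),'LL':(.5035,-.0377)}
p,yw,s=pose(); print('t',s['time'],p.round(1),np.degrees(yw).round(1),'F',s['wrist_force'].round(1),s['torque'].round(3),'w',round(s['width'],3))
c=cam('side'); hsv=cv2.cvtColor(c['px'],cv2.COLOR_RGB2HSV)
m=cv2.inRange(hsv,(0,140,50),(6,255,255))|cv2.inRange(hsv,(174,140,50),(180,255,255))
k,l,st,ce=cv2.connectedComponentsWithStats(m)
print('hub pred',proj(c,(p-[0,0,153])/1000).round(1),[(st[i].tolist(),ce[i].round(1).tolist()) for i in range(1,k) if st[i,4]>8 and st[i,1]<300])
for n,(x,y) in N.items():
    u,v=proj(c,(x,y,.079)).round().astype(int); w=12
    b=(hsv[v-w:v+w+1,u-w:u+w+1,2]<60).astype(np.uint8); kk,ll,ss,cc=cv2.connectedComponentsWithStats(b)
    if kk>1:
        i=1+np.argmax(ss[1:,4]); print(n,'pred',proj(c,(x,y,.079)).round(1),'seen',(cc[i]+[u-w,v-w]).round(1),ss[i].tolist())
E
python3 look.py; python3 m.py | grep wing; python3 plan.py 594,-42,300,32.8,10
```

```text
t 12.45 [592.4 -42.1 314.1] 32.9 F [-0.6 -0.1 -1.5] [-0.037  0.028  0.003] w 0.269
hub pred [296.3 208.8] [([294, 204, 8, 13, 68], [297.5, 209.1])]
UL pred [296.6 236.3] seen [296.7 237.6] [10, 9, 4, 10, 18]
UR pred [309.7 218.8] seen [310.2 219.4] [7, 10, 11, 6, 41]
LR pred [341.2 225.2] seen [341.5 226.3] [10, 9, 6, 9, 21]
LL pred [329.8 243.6] seen [329.8 243.9] [5, 9, 14, 7, 55]
wing 2176 [343.19209559 229.67003676] [ 0.5335 -0.0619] 179.4 [0.0345 0.0476]
wing 113 [360.67256637 201.49557522] [ 0.6122 -0.1125] 168.9 [0.0079 0.0097]
t 12.55 p [592.4 -41.6 315. ] yaw 32.9 F [-0.2 -0.8 -1.2] w 0.27 q [-0.11  0.18  1.87  0.    1.09 -0.69]

[-1, 1, 7, 0.0] [-0.2, 0.1, 8, 0.002] |
```

Request:
{"fn": "drive_tool", "kwargs": {
  "increments": [
    {"delta_pos": [-1, 1, 5], "turn": 0, "jaw": -1},
    {"delta_pos": [0, 0, 6], "turn": 0, "jaw": -1},
    {"delta_pos": [0, 0, 5], "turn": 0, "jaw": -1},
    {"delta_pos": [0, 0, 4], "turn": 0, "jaw": -1},
    {"delta_pos": [0, 0, 0], "turn": 0, "jaw": -1}
  ]
}}

```text
time: 12.97
tool_pos: [0.594, -0.0423, 0.2945]
tcp_rot: [-1.501, -2.757, 0.002]
wrist_force: [0.0, 0.1, -2.4]
width: 0.266
grip_force: 78.7
```

Request:
{"fn": "drive_tool", "kwargs": {
  "increments": [
    {"delta_pos": [0, 0, 4], "turn": 0, "jaw": -1},
    {"delta_pos": [0, 0, 4], "turn": 0, "jaw": -1},
    {"delta_pos": [0, 0, 3], "turn": 0, "jaw": -1},
    {"delta_pos": [0, 0, 2], "turn": 0, "jaw": -1},
    {"delta_pos": [0, 0, 0], "turn": 0, "jaw": -1}
  ]
}}

```text
time: 13.38
tool_pos: [0.5945, -0.0426, 0.2825]
tcp_rot: [-1.503, -2.758, 0.001]
wrist_force: [-0.5, 0.4, -1.3]
width: 0.269
grip_force: 78.7
```

```bash
python3 look.py
```

```text
t 13.3833 [594.5 -42.6 282.5] 32.8 F [-0.5  0.4 -1.3] [0.018 0.009 0.022] w 0.269
hub pred [296.  219.4] [([293, 215, 9, 12, 70], [297.1, 219.7])]
UL pred [296.6 236.3] seen [297.  239.7] [11, 13, 3, 6, 11]
UR pred [309.7 218.8] seen [306.5 209.6] [4, 0, 13, 8, 58]
LR pred [341.2 225.2] seen [341.4 225.9] [9, 8, 7, 10, 25]
LL pred [329.8 243.6] seen [329.6 243.9] [5, 9, 14, 6, 53]
```

Request:
{"fn": "drive_tool", "kwargs": {
  "increments": [
    {"delta_pos": [0, 0, 0.5], "turn": 0.1, "jaw": -1},
    {"delta_pos": [0, 0, 0], "turn": 0.1, "jaw": -1},
    {"delta_pos": [0, 0, 0], "turn": 0.1, "jaw": -1},
    {"delta_pos": [0, 0, 0], "turn": 0.1, "jaw": -1},
    {"delta_pos": [0, 0, 0], "turn": 0.1, "jaw": -1},
    {"delta_pos": [0, 0, 0], "turn": 0.1, "jaw": -1},
    {"delta_pos": [0, 0, 0], "turn": 0.1, "jaw": -1},
    {"delta_pos": [0, 0, 0], "turn": 0, "jaw": -1}
  ]
}}

```text
time: 14.1
tool_pos: [0.5952, -0.0425, 0.2829]
tcp_rot: [2.36, 2.073, 0.002]
wrist_force: [0.7, 0.9, -2.5]
width: 0.266
grip_force: 78.6
```

```bash
python3 look.py
```

```text
t 14.1 [595.2 -42.5 282.9] -7.4 F [ 0.7  0.9 -2.5] [ 0.183 -0.338  0.036] w 0.266
hub pred [295.7 219.3] [([291, 214, 7, 11, 48], [294.2, 218.5])]
UL pred [296.6 236.3] seen [294.5 239.5] [9, 12, 2, 7, 11]
UR pred [309.7 218.8] seen [304.6 213.4] [0, 0, 17, 21, 127]
LR pred [341.2 225.2] seen [341.5 226.3] [10, 8, 6, 11, 28]
LL pred [329.8 243.6] seen [329.6 244. ] [5, 10, 14, 6, 50]
```

Request:
{"fn": "drive_tool", "kwargs": {
  "increments": [
    {"delta_pos": [0, 0, 0], "turn": -0.06, "jaw": -1},
    {"delta_pos": [0, 0, -6], "turn": 0, "jaw": -1},
    {"delta_pos": [0, 0, -8], "turn": 0, "jaw": -1},
    {"delta_pos": [0, 0, -8], "turn": 0, "jaw": -1},
    {"delta_pos": [0, 0, -8], "turn": 0, "jaw": -1},
    {"delta_pos": [0, 0, -8], "turn": 0, "jaw": -1},
    {"delta_pos": [0, 0, 0], "turn": 0, "jaw": -1}
  ]
}}

```text
time: 14.73
tool_pos: [0.5957, -0.0428, 0.3237]
tcp_rot: [2.292, 2.143, 0.005]
wrist_force: [0.3, -0.4, -0.9]
width: 0.265
grip_force: 78.8
```

```bash
python3 look.py; python3 - <<'E'
from h import *
c=cam('side'); save(c,'s6.png',(250,180,370,280),6.6)
for yaw in (0,):
  pass
E
python3 plan.py 499.4,-128.2,318,37.4,24
```

```text
t 14.7333 [595.7 -42.8 323.7] -3.8 F [ 0.3 -0.4 -0.9] [-0.028 -0.03   0.003] w 0.265
hub pred [295.1 205.1] [([290, 200, 8, 8, 44], [293.7, 203.1]), ([290, 207, 7, 5, 15], [293.0, 209.1])]
UL pred [296.6 236.3] seen [296.5 236.8] [9, 8, 6, 11, 29]
UR pred [309.7 218.8] seen [309.5 219. ] [4, 9, 14, 7, 45]
LR pred [341.2 225.2] seen [341.2 226. ] [10, 8, 6, 10, 24]
LL pred [329.8 243.6] seen [329.5 244. ] [5, 9, 14, 7, 51]
t 14.83 p [595.  -42.7 321.7] yaw -3.8 F [-0.2 -0.1 -2.3] w 0.271 q [-0.11  0.18  1.86 -0.    1.1  -0.05]

[-15, -15, 1, -0.12] [-14, -17, 0, -0.12] [-11, -18, 1, -0.12] [-9, -19, 0, -0.12] [-7, -20, 1, -0.12] [-3.9, -21.4, 0.7, -0.12] |
```

View pics/s6.png

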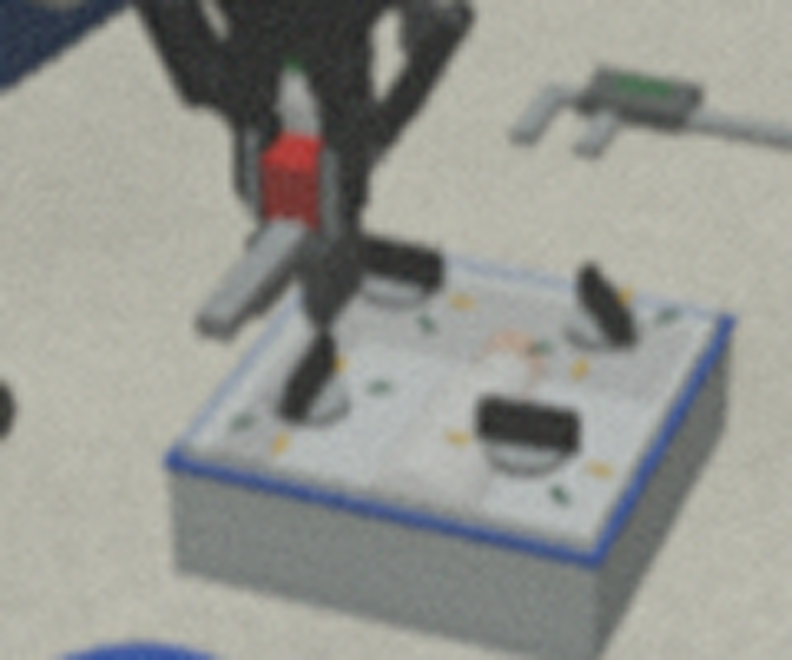

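The key has cleared nut UL, whose wing now lies along its yellow marks: wing about crop (322,340) to (288,395), marks at (340,362) and (281,443).

```bash
python3 - <<'E'
from h import *
c=cam('side')
for a in (77,82,87.4,92,97):
    d=.02*np.array([np.cos(np.radians(a)),np.sin(np.radians(a)),0]); o=np.array([.594,-.0418,.084])
    e=[((proj(c,o+s*d)-[250,180])*6.6).round(0) for s in(-1,1)]; print(a,e,e[1]-e[0])
v=c['px'][225:250,285:310].max(2); 
for r in v: print(' '.join('%3d'%t for t in r))
E
```

```text
77 [array([335., 336.]), array([278., 386.])] [-57.  50.]
82 [array([331., 335.]), array([282., 387.])] [-49.  52.]
87.4 [array([327., 334.]), array([286., 388.])] [-41.  54.]
92 [array([323., 333.]), array([290., 389.])] [-33.  56.]
97 [array([319., 333.]), array([295., 389.])] [-24.  56.]
146 150 132 102  90  82  75 111 140 167 149  94  68  68  68  64  62  72 104 127 132 124 123 125 128
149 132 104  95  75  80  95 136 168 172 150  99  64  65  66  63  65  97 133 159 150 140 139 135 127
135 113  94  98  92 101 127 159 175 172 165 109  74  62  66  63  89 124 153 168 166 162 163 154 148
114  94 107 135 137 136 157 174 173 181 179 130  84  70  68  80 119 154 162 167 166 169 166 166 162
 97 104 143 175 176 165 167 172 176 181 179 152 107  73  70 108 148 159 160 158 164 168 165 166 166
101 127 167 182 174 168 168 173 179 185 178 158 117  71  72 111 152 160 160 163 171 162 164 167 165
129 157 174 175 165 170 172 179 180 174 165 148 103  62  55  96 145 162 160 165 173 171 171 165 167
162 174 170 168 171 173 179 180 181 168 152 126  79  59  52  83 142 160 169 173 182 178 174 170 174
180 172 
[... 991 characters left out ...]

157 134 131 148 157 158 144 118  95  81  80  99 124 123 122 127 143 163 179 184 187 182 180 185 184
138 133 136 143 158 160 154 150 139 121 126 132 136 139 144 152 171 179 183 185 182 184 185 180 178
152 151 156 159 162 162 158 161 161 163 164 173 170 168 175 180 185 181 182 186 182 181 183 180 182
165 159 162 165 165 162 159 174 172 177 181 185 182 181 185 186 184 185 181 183 179 183 183 182 181
161 165 160 159 157 159 165 175 178 180 188 181 186 186 182 188 183 184 188 183 185 182 186 180 179
152 158 156 157 160 153 168 178 176 182 183 182 183 183 180 184 186 184 181 183 183 182 182 181 179
141 147 143 152 151 157 165 177 182 184 183 180 181 185 180 182 186 181 183 183 182 183 181 176 181
```

Request:
{"fn": "drive_tool", "kwargs": {
  "increments": [
    {"delta_pos": [-15, -15, 1], "turn": -0.12, "jaw": -1},
    {"delta_pos": [-14, -17, 0], "turn": -0.12, "jaw": -1},
    {"delta_pos": [-11, -18, 1], "turn": -0.12, "jaw": -1},
    {"delta_pos": [-9, -19, 0], "turn": -0.12, "jaw": -1},
    {"delta_pos": [-7, -20, 1], "turn": -0.12, "jaw": -1},
    {"delta_pos": [-4, -21, 1], "turn": -0.12, "jaw": -1},
    {"delta_pos": [0, 0, 0], "turn": 0, "jaw": -1},
    {"delta_pos": [0, 0, 0], "turn": 0, "jaw": -1}
  ]
}}

```text
time: 15.55
tool_pos: [0.4986, -0.1285, 0.316]
tcp_rot: [-1.396, -2.813, 0.0]
wrist_force: [0.6, 0.8, -1.7]
width: 0.268
grip_force: 79.1
```

```bash
python3 look.py; python3 plan.py 499.4,-128.2,298,37.4,7 499.4,-128.2,282.5,37.4,4
```

```text
t 15.55 [ 498.6 -128.5  316. ] 37.2 F [ 0.6  0.8 -1.7] [-0.003 -0.009 -0.001] w 0.268
hub pred [342.5 197.7] [([341, 193, 8, 11, 50], [344.2, 196.8])]
UL pred [296.6 236.3] seen [296.6 236.9] [9, 8, 6, 10, 22]
UR pred [309.7 218.8] seen [309.6 219.3] [6, 10, 12, 6, 41]
LR pred [341.2 225.2] seen [341.3 226. ] [9, 9, 7, 9, 23]
LL pred [329.8 243.6] seen [329.7 244. ] [5, 9, 14, 7, 54]
t 15.6 p [ 499.4 -128.1  316.3] yaw 37.3 F [-0.2  0.  -2.2] w 0.268 q [-0.3   0.04  2.03  0.    1.07 -0.95]

[0, 0, 6, -0.0] [0, 0, 6, -0.0] [-0.1, 0, 6.3, -0.002] |[0, 0, 4, -0.0] [0, 0, 4, -0.0] [0, 0, 4, -0.0] [0, 0, 3.5, -0.0] |
```

Request:
{"fn": "drive_tool", "kwargs": {
  "increments": [
    {"delta_pos": [0, 0, 6], "turn": 0, "jaw": -1},
    {"delta_pos": [0, 0, 6], "turn": 0, "jaw": -1},
    {"delta_pos": [0, 0, 6], "turn": 0, "jaw": -1},
    {"delta_pos": [0, 0, 4], "turn": 0, "jaw": -1},
    {"delta_pos": [0, 0, 0], "turn": 0, "jaw": -1}
  ]
}}

```text
time: 16.02
tool_pos: [0.4991, -0.1275, 0.2928]
tcp_rot: [-1.39, -2.814, 0.001]
wrist_force: [-1.1, 0.6, -2.3]
width: 0.27
grip_force: 79.1
```

Request:
{"fn": "drive_tool", "kwargs": {
  "increments": [
    {"delta_pos": [0, 0, 4], "turn": 0, "jaw": -1},
    {"delta_pos": [0, 0, 4], "turn": 0, "jaw": -1},
    {"delta_pos": [0, 0, 4], "turn": 0, "jaw": -1},
    {"delta_pos": [0, 0, 0], "turn": 0, "jaw": -1},
    {"delta_pos": [0, 0, 0], "turn": 0, "jaw": -1}
  ]
}}

```text
time: 16.43
tool_pos: [0.4994, -0.128, 0.2823]
tcp_rot: [-1.391, -2.816, 0.0]
wrist_force: [-0.2, 0.7, -1.1]
width: 0.268
grip_force: 79.1
```

```bash
python3 look.py|head -2
```

```text
t 16.4333 [ 499.4 -128.   282.3] 37.4 F [-0.2  0.7 -1.1] [0.032 0.018 0.01 ] w 0.268
hub pred [341.8 209. ] [([340, 205, 8, 6, 39], [343.3, 207.2]), ([341, 211, 6, 5, 10], [343.2, 212.8])]
```

Request:
{"fn": "drive_tool", "kwargs": {
  "increments": [
    {"delta_pos": [0, 0, 0], "turn": 0.1, "jaw": -1},
    {"delta_pos": [0, 0, 0], "turn": 0.1, "jaw": -1},
    {"delta_pos": [0, 0, 0], "turn": 0.1, "jaw": -1},
    {"delta_pos": [0, 0, 0], "turn": 0.1, "jaw": -1},
    {"delta_pos": [0, 0, 0], "turn": 0.1, "jaw": -1},
    {"delta_pos": [0, 0, 0], "turn": 0.1, "jaw": -1},
    {"delta_pos": [0, 0, 0], "turn": 0.1, "jaw": -1},
    {"delta_pos": [0, 0, 0], "turn": 0.11, "jaw": -1}
  ]
}}

```text
time: 17.15
tool_pos: [0.5002, -0.1278, 0.283]
tcp_rot: [2.393, 2.034, 0.003]
wrist_force: [2.1, 1.1, -4.1]
width: 0.265
grip_force: 78.9
```

Request:
{"fn": "drive_tool", "kwargs": {
  "increments": [
    {"delta_pos": [0, 0, 0], "turn": 0, "jaw": -1},
    {"delta_pos": [0, 0, 0], "turn": -0.06, "jaw": -1},
    {"delta_pos": [0, 0, -6], "turn": 0, "jaw": -1},
    {"delta_pos": [0, 0, -8], "turn": 0, "jaw": -1},
    {"delta_pos": [0, 0, -8], "turn": 0, "jaw": -1},
    {"delta_pos": [0, 0, -8], "turn": 0, "jaw": -1},
    {"delta_pos": [0, 0, -6], "turn": 0, "jaw": -1},
    {"delta_pos": [0, 0, 0], "turn": 0, "jaw": -1}
  ]
}}

```text
time: 17.82
tool_pos: [0.5003, -0.1283, 0.3211]
tcp_rot: [2.324, 2.109, 0.003]
wrist_force: [0.2, 0.7, -2.0]
width: 0.261
grip_force: 79.3
```

```bash
python3 look.py; cat > edge.py <<'E'
from h import *
import sys
# wing direction: fit a line to the dark wing's upper silhouette edge (side view), cast its two ends on the plane of the wing's top
N={'UL':(.5940,-.0418),'UR':(.5899,-.1323),'LR':(.4994,-.1282),'LL':(.5035,-.0377)}
c=cam('side')
for n in sys.argv[1:]:
    x,y=N[n]; u,v=proj(c,(x,y,.079)).round().astype(int); w=11
    g=cv2.resize(c['px'][v-w:v+w+1,u-w:u+w+1].max(2),None,fx=8,fy=8,interpolation=cv2.INTER_CUBIC)
    k,l,s,ce=cv2.connectedComponentsWithStats((g<105).astype(np.uint8)); d=np.linalg.norm(ce[1:]-92,axis=1)+1e3*(s[1:,4]<400); m=(l==1+np.argmin(d))
    ys,xs=np.where(m); P=np.c_[xs,ys]; (cx,cy),(a,b),ang=cv2.minAreaRect(P.astype(np.float32))
    bx=cv2.boxPoints(((cx,cy),(a,b),ang)); e=[bx[(i+1)%4]-bx[i] for i in range(4)]; L=[np.linalg.norm(t) for t in e]; i=int(np.argmax(L))
    q=[(np.array(t)+.5)/8-.5+[u-w,v-w] for t in (bx[i],bx[(i+1)%4])]
    A=[ray(c,*t,.084) for t in q]; dd=A[1]-A[0]; print(n,s[1+np.argmin(d)].tolist(),'box',round(a),round(b),'dir',round(float(np.degrees(np.arctan2(dd[1],dd[0]))%180),1))
E
python3 edge.py UL LR UR LL; python3 plan.py 589.9,-132.3,318,85.5,24
```

```text
t 17.8167 [ 500.3 -128.3  321.1] -5.6 F [ 0.2  0.7 -2. ] [ 0.016  0.001 -0.035] w 0.261
hub pred [341.9 195.8] [([337, 191, 9, 11, 57], [340.7, 195.2])]
UL pred [296.6 236.3] seen [296.4 237.1] [9, 8, 6, 11, 27]
UR pred [309.7 218.8] seen [309.8 219.2] [6, 10, 12, 6, 40]
LR pred [341.2 225.2] seen [341.1 225.9] [10, 8, 5, 10, 22]
LL pred [329.8 243.6] seen [329.9 244.1] [5, 9, 14, 7, 51]
UL [50, 45, 69, 108, 4135] box 43 115 dir 93.6
LR [60, 0, 93, 150, 5130] box 50 169 dir 94.3
UR [34, 61, 112, 73, 5273] box 118 54 dir 168.3
LL [27, 59, 123, 70, 6209] box 126 55 dir 179.8
t 17.92 p [ 499.7 -128.1  319.4] yaw -5.6 F [-0.1  0.5 -1.9] w 0.266 q [-0.3   0.03  2.03 -0.    1.08 -0.2 ]

[0, 6, 0, -0.11] [0, 7, 0, -0.12] [-1, 6, 0, -0.11] [-2, 6, 0, -0.11] [-3, 6, 0, -0.12] [-3, 6, 1, -0.11] [-4, 5, 0, -0.11] [-4, 5, 0, -0.12] 
[-5, 4, 0, -0.11] [-5, 4, 0, -0.12] [-6, 3, 0, -0.11] [-6, 2, 0, -0.11] [-6, 2, 0, -0.12] [-6.6, 0.7, 0.4, -0.109] |
```

Request:
{"fn": "drive_tool", "kwargs": {
  "increments": [
    {"delta_pos": [0, 6, 0], "turn": -0.11, "jaw": -1},
    {"delta_pos": [0, 7, 0], "turn": -0.12, "jaw": -1},
    {"delta_pos": [-1, 6, 0], "turn": -0.11, "jaw": -1},
    {"delta_pos": [-2, 6, 0], "turn": -0.11, "jaw": -1},
    {"delta_pos": [-3, 6, 0], "turn": -0.12, "jaw": -1},
    {"delta_pos": [-3, 6, 1], "turn": -0.11, "jaw": -1},
    {"delta_pos": [-4, 5, 0], "turn": -0.11, "jaw": -1},
    {"delta_pos": [-4, 5, 0], "turn": -0.12, "jaw": -1}
  ]
}}

```text
time: 18.58
tool_pos: [0.551, -0.1304, 0.3167]
tcp_rot: [-1.153, -2.92, 0.0]
wrist_force: [-0.1, -0.2, -1.4]
width: 0.267
grip_force: 79.1
```

Request:
{"fn": "drive_tool", "kwargs": {
  "increments": [
    {"delta_pos": [-5, 4, 0], "turn": -0.11, "jaw": -1},
    {"delta_pos": [-5, 4, 0], "turn": -0.12, "jaw": -1},
    {"delta_pos": [-6, 3, 0], "turn": -0.11, "jaw": -1},
    {"delta_pos": [-6, 2, 0], "turn": -0.11, "jaw": -1},
    {"delta_pos": [-6, 2, 0], "turn": -0.12, "jaw": -1},
    {"delta_pos": [-7, 1, 0], "turn": -0.11, "jaw": -1},
    {"delta_pos": [0, 0, 0], "turn": 0, "jaw": -1},
    {"delta_pos": [0, 0, 0], "turn": 0, "jaw": -1}
  ]
}}

```text
time: 19.25
tool_pos: [0.5901, -0.1319, 0.3169]
tcp_rot: [-0.127, -3.137, -0.0]
wrist_force: [-0.1, -0.5, -2.0]
width: 0.265
grip_force: 79.2
```

```bash
python3 look.py; python3 edge.py UL LR UR LL; python3 - <<'E'
from h import *
c=cam('side')
for a in (77,82,87.4,92,97):
    d=.02*np.array([np.cos(np.radians(a)),np.sin(np.radians(a)),0]); o=np.array([.4994,-.1282,.084])
    e=[(proj(c,o+s*d)).round(1) for s in(-1,1)]; print(a,e,(e[1]-e[0])[0]/(e[1]-e[0])[1])
for r in c['px'][214:237,330:353].max(2): print(' '.join('%3d'%t for t in r))
E
python3 plan.py 589.9,-132.3,298,85.5,24
```

```text
t 19.25 [ 590.1 -131.9  316.9] 85.4 F [-0.1 -0.5 -2. ] [0.029 0.001 0.011] w 0.265
hub pred [309.3 191.3] [([312, 187, 3, 5, 11], [313.0, 188.7])]
UL pred [296.6 236.3] seen [296.6 237. ] [9, 8, 6, 11, 27]
UR pred [309.7 218.8] seen [309.8 219.2] [6, 10, 12, 6, 42]
LR pred [341.2 225.2] seen [341.1 226.3] [10, 9, 5, 9, 18]
LL pred [329.8 243.6] seen [329.9 244.1] [5, 10, 14, 6, 49]
UL [49, 45, 70, 108, 4176] box 43 116 dir 93.0
LR [59, 51, 62, 99, 3275] box 37 106 dir 90.6
UR [34, 62, 112, 71, 5277] box 117 54 dir 173.7
LL [27, 59, 123, 71, 6232] box 127 56 dir 179.8
77 [array([344.9, 220.2]), array([337.6, 227.2])] -1.0428571428571363
82 [array([344.3, 220.1]), array([338.2, 227.4])] -0.8356164383561662
87.4 [array([343.7, 219.9]), array([338.9, 227.5])] -0.631578947368423
92 [array([343.1, 219.8]), array([339.5, 227.6])] -0.46153846153846545
97 [array([342.5, 219.7]), array([340.1, 227.7])] -0.29999999999999716
184 179 183 182 178 181 178 177 183 177 179 178 185 182 188 181 181 184 183 183 182 187 182
183 184 182 179 177 181 182 178 174 181 183 179 180 182 180 181 186 180 179 179 1
[... 1380 characters left out ...]
68 169 166
162 154 150 154 165 147 123 103  75  63  74 100 132 140 134 122 123 142 161 168 164 170 163
137 128 133 147 164 160 150 122 101  97  94 114 126 121 125 137 146 155 165 163 165 165 166
141 130 137 152 165 167 165 155 143 141 135 137 143 135 147 157 162 166 169 168 164 164 165
166 153 160 162 163 168 165 169 168 165 166 161 163 162 164 166 162 172 166 166 164 170 171
165 165 160 162 168 166 170 168 170 161 170 172 166 170 162 170 163 162 165 165 167 163 180
167 161 157 163 165 164 157 164 160 161 166 162 167 169 165 168 168 168 166 164 168 173 179
t 19.4 p [ 589.7 -132.   317.2] yaw 85.4 F [ 0.3 -0.4 -0.8] w 0.262 q [-0.26  0.2   1.85 -0.    1.09 -1.75]

[-0.2, -0.3, 19.2, -0.001] |
```

LR's edge slope matches 87.4°, so it is half way, and UL is close to half way too. Next comes the home pass, starting with UR.

Request:
{"fn": "drive_tool", "kwargs": {
  "increments": [
    {"delta_pos": [0, 0, 6], "turn": 0, "jaw": -1},
    {"delta_pos": [0, 0, 6], "turn": 0, "jaw": -1},
    {"delta_pos": [0, 0, 6], "turn": 0, "jaw": -1},
    {"delta_pos": [0, 0, 5], "turn": 0, "jaw": -1},
    {"delta_pos": [0, 0, 0], "turn": 0, "jaw": -1}
  ]
}}

```text
time: 19.82
tool_pos: [0.5894, -0.1318, 0.2926]
tcp_rot: [-0.123, -3.136, -0.001]
wrist_force: [-0.3, 0.6, -2.6]
width: 0.268
grip_force: 79.2
```

Request:
{"fn": "drive_tool", "kwargs": {
  "increments": [
    {"delta_pos": [0, 0, 4], "turn": 0, "jaw": -1},
    {"delta_pos": [0, 0, 4], "turn": 0, "jaw": -1},
    {"delta_pos": [0, 0, 4], "turn": 0, "jaw": -1},
    {"delta_pos": [0, 0, 0], "turn": 0, "jaw": -1},
    {"delta_pos": [0, 0, 0], "turn": 0, "jaw": -1}
  ]
}}

```text
time: 20.23
tool_pos: [0.5901, -0.132, 0.2823]
tcp_rot: [-0.122, -3.138, -0.0]
wrist_force: [0.5, -0.7, -2.3]
width: 0.263
grip_force: 79.2
```

```bash
python3 look.py|head -2
```

```text
t 20.2333 [ 590.1 -132.   282.3] 85.5 F [ 0.5 -0.7 -2.3] [ 0.013 -0.037 -0.022] w 0.263
hub pred [309.4 202.8] [([312, 199, 3, 4, 10], [313.0, 200.2])]
```

Request:
{"fn": "drive_tool", "kwargs": {
  "increments": [
    {"delta_pos": [0, 0, 0], "turn": 0.1, "jaw": -1},
    {"delta_pos": [0, 0, 0], "turn": 0.1, "jaw": -1},
    {"delta_pos": [0, 0, 0], "turn": 0.1, "jaw": -1},
    {"delta_pos": [0, 0, 0], "turn": 0.1, "jaw": -1},
    {"delta_pos": [0, 0, 0], "turn": 0.1, "jaw": -1},
    {"delta_pos": [0, 0, 0], "turn": 0.1, "jaw": -1},
    {"delta_pos": [0, 0, 0], "turn": 0.1, "jaw": -1},
    {"delta_pos": [0, 0, 0], "turn": 0.08, "jaw": -1}
  ]
}}

```text
time: 20.95
tool_pos: [0.5905, -0.1324, 0.283]
tcp_rot: [1.312, 2.853, -0.001]
wrist_force: [0.7, -0.6, -3.3]
width: 0.267
grip_force: 79.3
```

```bash
python3 look.py|head -2
```

```text
t 20.95 [ 590.5 -132.4  283. ] 40.6 F [ 0.7 -0.6 -3.3] [-0.288 -0.166  0.136] w 0.267
hub pred [309.3 202.5] [([307, 198, 8, 11, 46], [310.6, 202.0])]
```

Request:
{"fn": "drive_tool", "kwargs": {
  "increments": [
    {"delta_pos": [0, 0, 0], "turn": 0.04, "jaw": -1},
    {"delta_pos": [0, 0, 0], "turn": 0.04, "jaw": -1},
    {"delta_pos": [0, 0, 0], "turn": 0, "jaw": -1}
  ]
}}

```text
time: 21.25
tool_pos: [0.5905, -0.1324, 0.283]
tcp_rot: [1.418, 2.802, -0.0]
wrist_force: [-0.3, -1.2, -2.2]
width: 0.266
grip_force: 79.3
```

```bash
python3 look.py|head -2
```

```text
t 21.25 [ 590.5 -132.4  283. ] 36.3 F [-0.3 -1.2 -2.2] [-0.362 -0.186  0.077] w 0.266
hub pred [309.3 202.5] [([307, 198, 8, 11, 51], [310.4, 202.2])]
```

Request:
{"fn": "drive_tool", "kwargs": {
  "increments": [
    {"delta_pos": [0, 0, 0], "turn": 0.04, "jaw": -1},
    {"delta_pos": [0, 0, 0], "turn": 0.02, "jaw": -1},
    {"delta_pos": [0, 0, 0], "turn": 0, "jaw": -1}
  ]
}}

```text
time: 21.55
tool_pos: [0.5905, -0.1323, 0.283]
tcp_rot: [1.5, 2.759, -0.001]
wrist_force: [1.2, -3.0, -3.0]
width: 0.267
grip_force: 79.4
```

```bash
python3 look.py|head -2
```

```text
t 21.55 [ 590.5 -132.3  283. ] 32.9 F [ 1.2 -3.  -3. ] [-0.539 -0.321  0.408] w 0.267
hub pred [309.3 202.5] [([307, 198, 8, 11, 48], [310.5, 202.1])]
```

Request:
{"fn": "drive_tool", "kwargs": {
  "increments": [
    {"delta_pos": [0, 0, 0], "turn": -0.06, "jaw": -1},
    {"delta_pos": [0, 0, 0], "turn": -0.05, "jaw": -1},
    {"delta_pos": [0, 0, -6], "turn": 0, "jaw": -1},
    {"delta_pos": [0, 0, -8], "turn": 0, "jaw": -1},
    {"delta_pos": [0, 0, -8], "turn": 0, "jaw": -1},
    {"delta_pos": [0, 0, -8], "turn": 0, "jaw": -1},
    {"delta_pos": [0, 0, -5], "turn": 0, "jaw": -1},
    {"delta_pos": [0, 0, 0], "turn": 0, "jaw": -1}
  ]
}}

```text
time: 22.27
tool_pos: [0.591, -0.1321, 0.3202]
tcp_rot: [1.348, 2.834, 0.001]
wrist_force: [-0.3, 0.2, -1.9]
width: 0.266
grip_force: 79.3
```

```bash
python3 look.py|head -2; python3 edge.py UR; python3 plan.py 503.5,-37.7,318,91,24
```

```text
t 22.2667 [ 591.  -132.1  320.2] 39.1 F [-0.3  0.2 -1.9] [-0.022 -0.013  0.018] w 0.266
hub pred [308.9 190.1] [([307, 186, 8, 8, 41], [309.8, 188.8])]
UR [31, 0, 95, 145, 5244] box 161 52 dir 119.9
t 22.37 p [ 590.4 -132.   318.4] yaw 39.1 F [ 0.5 -0.4 -0.5] w 0.264 q [-0.26  0.2   1.85  0.    1.09 -0.94]

[16, -1, 0, -0.11] [16, 1, 0, -0.12] [16, 2, 0, -0.11] [15, 5, 0, -0.11] [15, 6, 0, -0.12] [14, 8, 0, -0.11] [13, 9, 0, -0.11] [12.1, 10.8, 0.4, -0.115] |
```

Request:
{"fn": "drive_tool", "kwargs": {
  "increments": [
    {"delta_pos": [16, -1, 0], "turn": -0.11, "jaw": -1},
    {"delta_pos": [16, 1, 0], "turn": -0.12, "jaw": -1},
    {"delta_pos": [16, 2, 0], "turn": -0.11, "jaw": -1},
    {"delta_pos": [15, 5, 0], "turn": -0.11, "jaw": -1},
    {"delta_pos": [15, 6, 0], "turn": -0.12, "jaw": -1},
    {"delta_pos": [14, 8, 0], "turn": -0.11, "jaw": -1},
    {"delta_pos": [13, 9, 0], "turn": -0.11, "jaw": -1},
    {"delta_pos": [12, 11, 0], "turn": -0.115, "jaw": -1}
  ]
}}

```text
time: 23.03
tool_pos: [0.5026, -0.037, 0.317]
tcp_rot: [0.035, -3.14, -0.0]
wrist_force: [-0.1, 0.6, -2.2]
width: 0.265
grip_force: 79.3
```

Request:
{"fn": "drive_tool", "kwargs": {
  "increments": [
    {"delta_pos": [0, 0, 0], "turn": 0, "jaw": -1},
    {"delta_pos": [0, 0, 0], "turn": 0, "jaw": -1}
  ]
}}

```text
time: 23.2
tool_pos: [0.5029, -0.0371, 0.3172]
tcp_rot: [0.025, -3.141, 0.0]
wrist_force: [0.5, -0.2, -1.2]
width: 0.272
grip_force: 79.4
```

```bash
python3 look.py; python3 edge.py UR LL; python3 plan.py 503.5,-37.7,294,91,24; python3 - <<'E'
from h import *
c=cam('side')
for n,o in (('UR',(.5899,-.1323,.084)),('LL',(.5035,-.0377,.084))):
  for a in (127,132.4,137,-9,-4,1.5,7):
    d=.02*np.array([np.cos(np.radians(a)),np.sin(np.radians(a)),0]); e=[proj(c,np.array(o)+s*d) for s in(-1,1)]; print(n,a,e[0].round(1),e[1].round(1),((e[1]-e[0])[1]/(e[1]-e[0])[0]).round(2))
for r in c['px'][208:230,298:323].max(2): print(' '.join('%3d'%t for t in r))
E
```

```text
t 23.2 [502.9 -37.1 317.2] 90.9 F [ 0.5 -0.2 -1.2] [-0.019  0.011  0.012] w 0.272
hub pred [330.5 214.8] []
UL pred [296.6 236.3] seen [296.5 237. ] [9, 8, 6, 11, 29]
UR pred [309.7 218.8] seen [321.8 209. ] [23, 0, 2, 6, 8]
LR pred [341.2 225.2] seen [329.7 217.6] [0, 0, 3, 11, 19]
LL pred [329.8 243.6] seen [329.6 244. ] [5, 9, 14, 7, 56]
UR [8, 82, 166, 63, 2729] box 167 46 dir 179.8
LL [27, 59, 123, 71, 6242] box 126 56 dir 179.4
t 23.3 p [503.9 -37.8 317.7] yaw 90.9 F [ 0.   0.4 -1.2] w 0.271 q [-0.12  0.02  2.05 -0.    1.07 -1.71]

[0.4, 0.1, 23.7, -0.002] |
UR 127 [307.5 213.6] [312.  220.9] 1.65
UR 132.4 [306.8 213.7] [312.6 220.8] 1.23
UR 137 [306.3 213.8] [313.2 220.7] 1.0
UR -9 [316.2 219. ] [303.3 215.4] 0.28
UR -4 [316.5 218.7] [303.  215.7] 0.22
UR 1.5 [316.7 218.3] [302.7 216.1] 0.16
UR 7 [316.9 218. ] [302.5 216.4] 0.11
LL 127 [327.1 237.6] [332.5 246.3] 1.6
LL 132.4 [326.4 237.8] [333.2 246.2] 1.23
LL 137 [325.9 238. ] [333.8 246. ] 1.01
LL -9 [337.  244.1] [322.7 239.8] 0.29
LL -4 [337.3 243.7] [322.4 240.2] 0.23
LL 1.5 [337.5 243.3] [322.1 240.6] 0.17
LL 7 [337.7 2
[... 1524 characters left out ...]

177 183 171 164 163 156 143 141 150 151 147 122  88  63  62  63  90 110 124 135 126 120 112 105  96
176 179 171 161 157 159 137 122 130 138 144 138 101  62  52  57  91 127 151 160 158 150 143 113  91
181 172 163 156 159 158 149 131 118 120 123 127 113  90  84  92 116 144 163 161 165 162 156 118  87
174 164 160 158 160 158 158 151 144 128 127 129 122 125 135 141 146 158 165 170 162 166 162 120  79
165 161 156 156 154 163 162 164 159 157 151 148 153 154 155 153 148 159 167 163 163 164 157 119  79
161 162 161 157 159 158 162 171 170 161 169 169 160 165 165 147 130 148 168 165 165 170 160 124  74
150 147 155 158 158 161 162 166 166 165 164 168 166 164 163 147 128 134 152 166 166 168 161 121  78
```

Request:
{"fn": "drive_tool", "kwargs": {
  "increments": [
    {"delta_pos": [0, 0, 6], "turn": 0, "jaw": -1},
    {"delta_pos": [0, 0, 6], "turn": 0, "jaw": -1},
    {"delta_pos": [0, 0, 6], "turn": 0, "jaw": -1},
    {"delta_pos": [0, 0, 5], "turn": 0, "jaw": -1},
    {"delta_pos": [0, 0, 0], "turn": 0, "jaw": -1}
  ]
}}

```text
time: 23.77
tool_pos: [0.5027, -0.0376, 0.2927]
tcp_rot: [0.026, -3.138, -0.001]
wrist_force: [-0.0, -0.2, -1.0]
width: 0.263
grip_force: 79.4
```

Request:
{"fn": "drive_tool", "kwargs": {
  "increments": [
    {"delta_pos": [0, 0, 4], "turn": 0, "jaw": -1},
    {"delta_pos": [0, 0, 4], "turn": 0, "jaw": -1},
    {"delta_pos": [0, 0, 4], "turn": 0, "jaw": -1},
    {"delta_pos": [0, 0, 0], "turn": 0, "jaw": -1},
    {"delta_pos": [0, 0, 0], "turn": 0, "jaw": -1}
  ]
}}

```text
time: 24.18
tool_pos: [0.5033, -0.0374, 0.2824]
tcp_rot: [0.027, -3.141, -0.0]
wrist_force: [0.3, 0.3, -2.3]
width: 0.265
grip_force: 79.4
```

```bash
python3 look.py|head -2
```

```text
t 24.1833 [503.3 -37.4 282.4] 91.0 F [ 0.3  0.3 -2.3] [-0.041  0.031 -0.048] w 0.265
hub pred [330.1 226.8] []
```

Request:
{"fn": "drive_tool", "kwargs": {
  "increments": [
    {"delta_pos": [0, 0, 0], "turn": 0.11, "jaw": -1},
    {"delta_pos": [0, 0, 0], "turn": 0.11, "jaw": -1},
    {"delta_pos": [0, 0, 0], "turn": 0.11, "jaw": -1},
    {"delta_pos": [0, 0, 0], "turn": 0.11, "jaw": -1},
    {"delta_pos": [0, 0, 0], "turn": 0.11, "jaw": -1},
    {"delta_pos": [0, 0, 0], "turn": 0.11, "jaw": -1},
    {"delta_pos": [0, 0, 0], "turn": 0.11, "jaw": -1},
    {"delta_pos": [0, 0, 0], "turn": 0.1, "jaw": -1}
  ]
}}

```text
time: 24.9
tool_pos: [0.5039, -0.0374, 0.283]
tcp_rot: [1.306, 2.856, 0.001]
wrist_force: [0.9, 2.2, -3.6]
width: 0.269
grip_force: 79.2
```

Request:
{"fn": "drive_tool", "kwargs": {
  "increments": [
    {"delta_pos": [0, 0, 0], "turn": 0.05, "jaw": -1},
    {"delta_pos": [0, 0, 0], "turn": 0.05, "jaw": -1},
    {"delta_pos": [0, 0, 0], "turn": 0, "jaw": -1}
  ]
}}

```text
time: 25.15
tool_pos: [0.5039, -0.0373, 0.283]
tcp_rot: [1.441, 2.79, 0.002]
wrist_force: [2.3, 0.9, -3.0]
width: 0.263
grip_force: 79.2
```

```bash
python3 look.py|head -2
```

```text
t 25.15 [503.9 -37.3 283. ] 35.3 F [ 2.3  0.9 -3. ] [ 0.179 -0.394  0.099] w 0.263
hub pred [329.9 226.6] [([327, 222, 9, 12, 65], [331.2, 226.4])]
```

Request:
{"fn": "drive_tool", "kwargs": {
  "increments": [
    {"delta_pos": [0, 0, 0], "turn": 0.04, "jaw": -1},
    {"delta_pos": [0, 0, 0], "turn": 0.02, "jaw": -1},
    {"delta_pos": [0, 0, 0], "turn": 0, "jaw": -1}
  ]
}}

```text
time: 25.45
tool_pos: [0.504, -0.0373, 0.283]
tcp_rot: [1.521, 2.747, 0.001]
wrist_force: [3.7, 1.8, -2.5]
width: 0.266
grip_force: 79.4
```

```bash
python3 look.py|head -2
```

```text
t 25.45 [504.  -37.3 283. ] 32.1 F [ 3.7  1.8 -2.5] [ 0.409 -0.616  0.58 ] w 0.266
hub pred [329.8 226.6] [([327, 222, 9, 12, 69], [330.9, 226.4])]
```

Request:
{"fn": "drive_tool", "kwargs": {
  "increments": [
    {"delta_pos": [0, 0, 0], "turn": -0.06, "jaw": -1},
    {"delta_pos": [0, 0, 0], "turn": -0.05, "jaw": -1},
    {"delta_pos": [0, 0, -6], "turn": 0, "jaw": -1},
    {"delta_pos": [0, 0, -8], "turn": 0, "jaw": -1},
    {"delta_pos": [0, 0, -8], "turn": 0, "jaw": -1},
    {"delta_pos": [0, 0, -8], "turn": 0, "jaw": -1},
    {"delta_pos": [0, 0, -5], "turn": 0, "jaw": -1},
    {"delta_pos": [0, 0, 0], "turn": 0, "jaw": -1}
  ]
}}

```text
time: 26.17
tool_pos: [0.5042, -0.0377, 0.3199]
tcp_rot: [1.369, 2.824, 0.002]
wrist_force: [-0.3, -0.5, -1.2]
width: 0.267
grip_force: 79.5
```

```bash
python3 look.py; python3 edge.py UR LL; python3 plan.py 594,-41.8,316,-0.5,15
```

```text
t 26.1667 [504.2 -37.7 319.9] 38.3 F [-0.3 -0.5 -1.2] [ 0.011 -0.042 -0.033] w 0.267
hub pred [330.  213.6] [([328, 209, 8, 12, 62], [331.2, 213.3])]
UL pred [296.6 236.3] seen [296.6 236.7] [9, 8, 6, 11, 31]
UR pred [309.7 218.8] seen [320.5 210.9] [18, 0, 7, 13, 34]
LR pred [341.2 225.2] seen [341.8 224.8] [11, 8, 4, 8, 16]
LL pred [329.8 243.6] seen [329.6 244.1] [8, 7, 8, 11, 37]
UR [57, 49, 70, 95, 3571] box 105 42 dir 129.3
LL [35, 0, 95, 147, 6147] box 161 63 dir 116.4
t 26.27 p [503.5 -37.5 318.3] yaw 38.3 F [-0.1  0.4 -1.7] w 0.27 q [-0.12  0.01  2.05 -0.    1.07 -0.79]

[-8, 10, 0, 0.1] [-8, 10, 1, 0.09] [-6, 12, 0, 0.1] [-6, 11, 0, 0.1] [-4, 13, 1, 0.09] [-3, 12, 0, 0.1] [-1.7, 13, 0.3, 0.097] |
```

Request:
{"fn": "drive_tool", "kwargs": {
  "increments": [
    {"delta_pos": [-8, 10, 0], "turn": 0.1, "jaw": -1},
    {"delta_pos": [-8, 10, 1], "turn": 0.09, "jaw": -1},
    {"delta_pos": [-6, 12, 0], "turn": 0.1, "jaw": -1},
    {"delta_pos": [-6, 11, 0], "turn": 0.1, "jaw": -1},
    {"delta_pos": [-4, 13, 1], "turn": 0.09, "jaw": -1},
    {"delta_pos": [-3, 12, 0], "turn": 0.1, "jaw": -1},
    {"delta_pos": [-2, 13, 0], "turn": 0.1, "jaw": -1},
    {"delta_pos": [0, 0, 0], "turn": 0, "jaw": -1}
  ]
}}

```text
time: 26.93
tool_pos: [0.5956, -0.0422, 0.3152]
tcp_rot: [2.237, 2.204, 0.001]
wrist_force: [-0.1, 0.4, -1.5]
width: 0.272
grip_force: 79.5
```

Request:
{"fn": "drive_tool", "kwargs": {
  "increments": [
    {"delta_pos": [0, 0, 0], "turn": 0, "jaw": -1},
    {"delta_pos": [0, 0, 6], "turn": 0, "jaw": -1}
  ]
}}

```text
time: 27.1
tool_pos: [0.5938, -0.0421, 0.3101]
tcp_rot: [2.232, 2.21, 0.0]
wrist_force: [0.4, 0.7, -1.1]
width: 0.272
grip_force: 79.5
```

```bash
python3 look.py; python3 edge.py LL; python3 plan.py 594,-41.8,292,-0.5,6
```

```text
t 27.1 [593.8 -42.1 310.1] -0.6 F [ 0.4  0.7 -1.1] [-0.015 -0.001  0.012] w 0.272
hub pred [295.8 210.1] [([291, 206, 8, 11, 66], [294.9, 210.5])]
UL pred [296.6 236.3] seen [296.3 237.4] [9, 10, 6, 9, 27]
UR pred [309.7 218.8] seen [306.8 215.3] [5, 0, 10, 18, 52]
LR pred [341.2 225.2] seen [341.1 226.1] [10, 8, 5, 11, 21]
LL pred [329.8 243.6] seen [329.6 244.1] [8, 7, 8, 11, 35]
LL [50, 41, 80, 107, 4456] box 114 47 dir 129.2
t 27.2 p [592.6 -42.  308.1] yaw -0.6 F [-1.6 -0.  -1.5] w 0.266 q [-0.11  0.19  1.88 -0.    1.08 -0.1 ]

[0, 0, 5, -0.0] [0, 1, 6, -0.0] [0.2, 0.4, 5.1, -0.002] |
```

Request:
{"fn": "drive_tool", "kwargs": {
  "increments": [
    {"delta_pos": [0, 1, 5], "turn": 0, "jaw": -1},
    {"delta_pos": [0, 0, 5], "turn": 0, "jaw": -1},
    {"delta_pos": [0, 0, 5], "turn": 0, "jaw": -1},
    {"delta_pos": [0, 0, 0], "turn": 0, "jaw": -1}
  ]
}}

```text
time: 27.53
tool_pos: [0.5941, -0.042, 0.293]
tcp_rot: [-2.233, -2.207, 0.003]
wrist_force: [0.0, 0.5, -2.0]
width: 0.267
grip_force: 79.5
```

Request:
{"fn": "drive_tool", "kwargs": {
  "increments": [
    {"delta_pos": [0, 0, 4], "turn": 0, "jaw": -1},
    {"delta_pos": [0, 0, 4], "turn": 0, "jaw": -1},
    {"delta_pos": [0, 0, 3], "turn": 0, "jaw": -1},
    {"delta_pos": [0, 0, 0], "turn": 0, "jaw": -1},
    {"delta_pos": [0, 0, 0], "turn": 0, "jaw": -1}
  ]
}}

```text
time: 27.95
tool_pos: [0.5948, -0.0421, 0.2833]
tcp_rot: [-2.234, -2.208, 0.001]
wrist_force: [-0.0, -0.1, -1.9]
width: 0.267
grip_force: 79.5
```

```bash
python3 look.py|head -2
```

```text
t 27.95 [594.8 -42.1 283.3] -0.7 F [-0.  -0.1 -1.9] [ 0.028 -0.027 -0.041] w 0.267
hub pred [295.8 219.2] [([291, 215, 8, 11, 56], [294.8, 218.8])]
```

Request:
{"fn": "drive_tool", "kwargs": {
  "increments": [
    {"delta_pos": [0, 0, 0.5], "turn": 0.11, "jaw": -1},
    {"delta_pos": [0, 0, 0], "turn": 0.11, "jaw": -1},
    {"delta_pos": [0, 0, 0], "turn": 0.11, "jaw": -1},
    {"delta_pos": [0, 0, 0], "turn": 0.11, "jaw": -1},
    {"delta_pos": [0, 0, 0], "turn": 0.11, "jaw": -1},
    {"delta_pos": [0, 0, 0], "turn": 0.11, "jaw": -1},
    {"delta_pos": [0, 0, 0], "turn": 0.11, "jaw": -1},
    {"delta_pos": [0, 0, 0], "turn": 0.1, "jaw": -1}
  ]
}}

```text
time: 28.67
tool_pos: [0.5955, -0.0422, 0.2836]
tcp_rot: [2.958, 1.053, 0.003]
wrist_force: [0.7, -0.0, -2.6]
width: 0.271
grip_force: 79.4
```

Request:
{"fn": "drive_tool", "kwargs": {
  "increments": [
    {"delta_pos": [0, 0, 0], "turn": 0.05, "jaw": -1},
    {"delta_pos": [0, 0, 0], "turn": 0.04, "jaw": -1},
    {"delta_pos": [0, 0, 0], "turn": 0, "jaw": -1}
  ]
}}

```text
time: 28.92
tool_pos: [0.5955, -0.0423, 0.2837]
tcp_rot: [3.001, 0.925, 0.003]
wrist_force: [2.9, -0.2, -3.5]
width: 0.267
grip_force: 79.3
```

```bash
python3 look.py|head -2
```

```text
t 28.9167 [595.5 -42.3 283.7] -55.7 F [ 2.9 -0.2 -3.5] [-0.141 -0.442  0.075] w 0.267
hub pred [295.5 219. ] []
```

Request:
{"fn": "drive_tool", "kwargs": {
  "increments": [
    {"delta_pos": [0, 0, 0], "turn": 0.03, "jaw": -1},
    {"delta_pos": [0, 0, 0], "turn": 0.02, "jaw": -1},
    {"delta_pos": [0, 0, 0], "turn": 0, "jaw": -1}
  ]
}}

```text
time: 29.22
tool_pos: [0.5955, -0.0422, 0.2836]
tcp_rot: [3.022, 0.853, 0.003]
wrist_force: [3.3, -1.7, -2.9]
width: 0.265
grip_force: 79.6
```

```bash
python3 look.py|head -2
```

```text
t 29.2167 [595.5 -42.2 283.6] -58.5 F [ 3.3 -1.7 -2.9] [-0.293 -0.676  0.696] w 0.265
hub pred [295.5 219.1] []
```

Request:
{"fn": "drive_tool", "kwargs": {
  "increments": [
    {"delta_pos": [0, 0, 0], "turn": -0.06, "jaw": -1},
    {"delta_pos": [0, 0, 0], "turn": -0.05, "jaw": -1},
    {"delta_pos": [0, 0, -6], "turn": 0, "jaw": -1},
    {"delta_pos": [0, 0, -8], "turn": 0, "jaw": -1},
    {"delta_pos": [0, 0, -8], "turn": 0, "jaw": -1},
    {"delta_pos": [0, 0, -8], "turn": 0, "jaw": -1},
    {"delta_pos": [0, 0, -5], "turn": 0, "jaw": -1},
    {"delta_pos": [0, 0, 0], "turn": 0, "jaw": -1}
  ]
}}

```text
time: 29.93
tool_pos: [0.5956, -0.0421, 0.3205]
tcp_rot: [2.972, 1.015, 0.005]
wrist_force: [-0.6, -1.8, -1.1]
width: 0.267
grip_force: 79.6
```

```bash
python3 edge.py UL; python3 plan.py 499.4,-128.2,314,-2.6,18
```

```text
UL [29, 61, 118, 77, 5992] box 55 126 dir 48.1
t 29.98 p [595.3 -42.1 319.6] yaw -52.3 F [-0.4 -0.5 -2.5] w 0.267 q [-0.11  0.18  1.86  0.    1.09  0.8 ]

[-16, 1, 1, -0.11] [-16, 0, 0, -0.11] [-16, -3, 1, -0.11] [-16, -4, 1, -0.1] [-15, -5, 1, -0.11] [-14, -8, 0, -0.11] [-14, -9, 1, -0.11] [-12.2, -9.7, 0.6, -0.107] |
```

Request:
{"fn": "drive_tool", "kwargs": {
  "increments": [
    {"delta_pos": [-16, 1, 1], "turn": -0.11, "jaw": -1},
    {"delta_pos": [-16, 0, 0], "turn": -0.11, "jaw": -1},
    {"delta_pos": [-16, -3, 1], "turn": -0.11, "jaw": -1},
    {"delta_pos": [-16, -4, 1], "turn": -0.1, "jaw": -1},
    {"delta_pos": [-15, -5, 1], "turn": -0.11, "jaw": -1},
    {"delta_pos": [-14, -8, 0], "turn": -0.11, "jaw": -1},
    {"delta_pos": [-14, -9, 1], "turn": -0.11, "jaw": -1},
    {"delta_pos": [-12, -10, 1], "turn": -0.11, "jaw": -1}
  ]
}}

```text
time: 30.65
tool_pos: [0.4978, -0.1284, 0.3117]
tcp_rot: [-2.261, -2.18, 0.001]
wrist_force: [0.7, -0.5, -1.8]
width: 0.266
grip_force: 79.5
```

Request:
{"fn": "drive_tool", "kwargs": {
  "increments": [
    {"delta_pos": [0, 0, 0], "turn": 0, "jaw": -1},
    {"delta_pos": [0, 0, 0], "turn": 0, "jaw": -1}
  ]
}}

```text
time: 30.82
tool_pos: [0.4982, -0.1282, 0.3118]
tcp_rot: [-2.271, -2.169, 0.0]
wrist_force: [-0.8, 0.6, -1.7]
width: 0.268
grip_force: 79.5
```

```bash
python3 look.py; python3 plan.py 499.4,-128.2,292,-2.6,6
```

```text
t 30.8167 [ 498.2 -128.2  311.8] -2.6 F [-0.8  0.6 -1.7] [ 0.03  -0.024 -0.   ] w 0.268
hub pred [342.6 199.2] [([338, 195, 8, 6, 39], [342.0, 197.4])]
UL pred [296.6 236.3] seen [296.3 236.6] [6, 10, 12, 7, 39]
UR pred [309.7 218.8] seen [309.7 219.3] [9, 8, 6, 10, 23]
LR pred [341.2 225.2] seen [341.1 226.2] [10, 8, 5, 11, 21]
LL pred [329.8 243.6] seen [329.9 244.3] [8, 7, 8, 11, 30]
t 30.87 p [ 498.8 -128.   312.1] yaw -2.6 F [-0.  -1.  -1.9] w 0.27 q [-0.3   0.04  2.04  0.    1.06 -0.25]

[0, 0, 5, 0.0] [0, 0, 5, 0.0] [0, 0, 5, 0.0] [-0.2, 0.6, 5.1, 0.0] |
```

Request:
{"fn": "drive_tool", "kwargs": {
  "increments": [
    {"delta_pos": [0, 1, 5], "turn": 0, "jaw": -1},
    {"delta_pos": [0, 0, 5], "turn": 0, "jaw": -1},
    {"delta_pos": [0, 0, 5], "turn": 0, "jaw": -1},
    {"delta_pos": [0, 0, 4], "turn": 0, "jaw": -1},
    {"delta_pos": [0, 0, 0], "turn": 0, "jaw": -1}
  ]
}}

```text
time: 31.28
tool_pos: [0.4994, -0.1276, 0.2916]
tcp_rot: [-2.266, -2.173, 0.002]
wrist_force: [0.9, 0.2, -1.7]
width: 0.268
grip_force: 79.5
```

Request:
{"fn": "drive_tool", "kwargs": {
  "increments": [
    {"delta_pos": [0, 0, 4], "turn": 0, "jaw": -1},
    {"delta_pos": [0, 0, 4], "turn": 0, "jaw": -1},
    {"delta_pos": [0, 0, 3], "turn": 0, "jaw": -1},
    {"delta_pos": [0, 0, 0], "turn": 0, "jaw": -1},
    {"delta_pos": [0, 0, 0], "turn": 0, "jaw": -1}
  ]
}}

```text
time: 31.7
tool_pos: [0.4997, -0.1281, 0.2819]
tcp_rot: [-2.267, -2.174, 0.0]
wrist_force: [-0.1, -0.0, -1.1]
width: 0.265
grip_force: 79.5
```

```bash
python3 look.py|head -2
```

```text
t 31.7 [ 499.7 -128.1  281.9] -2.4 F [-0.1 -0.  -1.1] [-0.005 -0.007 -0.007] w 0.265
hub pred [341.7 209.2] [([337, 205, 9, 7, 37], [341.0, 207.4])]
```

Request:
{"fn": "drive_tool", "kwargs": {
  "increments": [
    {"delta_pos": [0, 0, 0], "turn": 0.11, "jaw": -1},
    {"delta_pos": [0, 0, 0], "turn": 0.11, "jaw": -1},
    {"delta_pos": [0, 0, 0], "turn": 0.11, "jaw": -1},
    {"delta_pos": [0, 0, 0], "turn": 0.11, "jaw": -1},
    {"delta_pos": [0, 0, 0], "turn": 0.11, "jaw": -1},
    {"delta_pos": [0, 0, 0], "turn": 0.11, "jaw": -1},
    {"delta_pos": [0, 0, 0], "turn": 0.11, "jaw": -1},
    {"delta_pos": [0, 0, 0], "turn": 0.1, "jaw": -1}
  ]
}}

```text
time: 32.42
tool_pos: [0.5005, -0.1282, 0.2826]
tcp_rot: [2.974, 1.008, 0.004]
wrist_force: [2.6, -0.3, -3.3]
width: 0.269
grip_force: 79.3
```

Request:
{"fn": "drive_tool", "kwargs": {
  "increments": [
    {"delta_pos": [0, 0, 0], "turn": 0.05, "jaw": -1},
    {"delta_pos": [0, 0, 0], "turn": 0.03, "jaw": -1},
    {"delta_pos": [0, 0, 0], "turn": 0, "jaw": -1}
  ]
}}

```text
time: 32.67
tool_pos: [0.5005, -0.1282, 0.2826]
tcp_rot: [3.009, 0.896, 0.004]
wrist_force: [2.6, -0.4, -5.1]
width: 0.268
grip_force: 79.3
```

```bash
python3 look.py|head -2
```

```text
t 32.6667 [ 500.5 -128.2  282.6] -56.8 F [ 2.6 -0.4 -5.1] [-0.138 -0.65   0.272] w 0.268
hub pred [341.4 208.8] []
```

Request:
{"fn": "drive_tool", "kwargs": {
  "increments": [
    {"delta_pos": [0, 0, 0], "turn": 0.03, "jaw": -1},
    {"delta_pos": [0, 0, 0], "turn": 0.01, "jaw": -1},
    {"delta_pos": [0, 0, 0], "turn": 0, "jaw": -1}
  ]
}}

```text
time: 32.97
tool_pos: [0.5005, -0.1282, 0.2826]
tcp_rot: [3.026, 0.839, 0.003]
wrist_force: [5.2, -1.8, -4.8]
width: 0.265
grip_force: 79.7
```

```bash
python3 look.py|head -2
```

```text
t 32.9667 [ 500.5 -128.2  282.6] -59.0 F [ 5.2 -1.8 -4.8] [-0.188 -0.975  0.934] w 0.265
hub pred [341.4 208.8] []
```

Request:
{"fn": "drive_tool", "kwargs": {
  "increments": [
    {"delta_pos": [0, 0, 0], "turn": -0.06, "jaw": -1},
    {"delta_pos": [0, 0, 0], "turn": -0.05, "jaw": -1},
    {"delta_pos": [0, 0, -6], "turn": 0, "jaw": -1},
    {"delta_pos": [0, 0, -8], "turn": 0, "jaw": -1},
    {"delta_pos": [0, 0, -8], "turn": 0, "jaw": -1},
    {"delta_pos": [0, 0, -8], "turn": 0, "jaw": -1},
    {"delta_pos": [0, 0, -8], "turn": 0, "jaw": -1},
    {"delta_pos": [0, 0, 0], "turn": 0, "jaw": -1}
  ]
}}

```text
time: 33.68
tool_pos: [0.5005, -0.1283, 0.3229]
tcp_rot: [2.976, 1.0, 0.005]
wrist_force: [0.5, -0.2, -1.7]
width: 0.271
grip_force: 79.6
```

```bash
python3 plan.py 453,141,300,-52.5,26 453,141,225,-52.5,15; python3 edge.py LR UL UR LL
```

```text
t 33.68 p [ 500.5 -128.3  322.9] yaw -52.9 F [ 0.5 -0.2 -1.7] w 0.271 q [-0.3   0.03  2.03  0.    1.08  0.62]

[11, -22, 2, -0.0] [12, -22, 2, -0.0] [11, -22, 2, -0.0] [11, -22, 2, -0.0] [12, -23, 2, -0.0] [11, -22, 2, -0.0] [11, -22, 3, -0.0] [12, -22, 2, -0.0] 
[11, -22, 2, -0.01] [12, -22, 2, 0.0] [11.2, -22.1, 1.9, 0.004] |[0, 0, 15, -0.0] [0, 0, 15, -0.0] [0, 0, 15, -0.0] [0, 0, 15, -0.0] [0, 0, 15, -0.0] |
LR [36, 65, 114, 72, 5410] box 54 118 dir 48.2
UL [29, 61, 119, 78, 5979] box 55 125 dir 48.9
UR [57, 50, 70, 94, 3552] box 105 42 dir 128.8
LL [51, 41, 79, 106, 4421] box 115 48 dir 127.9
```

All four wings read consistently at home, in matching pairs. Next I take the key to the pad.

Request:
{"fn": "drive_tool", "kwargs": {
  "increments": [
    {"delta_pos": [11, -22, 0], "turn": 0, "jaw": -1},
    {"delta_pos": [12, -22, 0], "turn": 0, "jaw": -1},
    {"delta_pos": [11, -22, 0], "turn": 0, "jaw": -1},
    {"delta_pos": [11, -22, 0], "turn": 0, "jaw": -1},
    {"delta_pos": [12, -23, 0], "turn": 0, "jaw": -1},
    {"delta_pos": [11, -22, 0], "turn": 0, "jaw": -1},
    {"delta_pos": [11, -22, 0], "turn": 0, "jaw": -1},
    {"delta_pos": [12, -22, 0], "turn": 0, "jaw": -1}
  ]
}}

```text
time: 34.4
tool_pos: [0.4645, 0.069, 0.3198]
tcp_rot: [-2.978, -1.001, 0.001]
wrist_force: [0.1, 0.1, -1.5]
width: 0.266
grip_force: 79.6
```

Request:
{"fn": "drive_tool", "kwargs": {
  "increments": [
    {"delta_pos": [11, -22, 0], "turn": 0, "jaw": -1},
    {"delta_pos": [12, -22, 0], "turn": 0, "jaw": -1},
    {"delta_pos": [11, -22, 0], "turn": 0, "jaw": -1},
    {"delta_pos": [0, 0, 18], "turn": 0, "jaw": -1},
    {"delta_pos": [0, 0, 18], "turn": 0, "jaw": -1},
    {"delta_pos": [0, 0, 18], "turn": 0, "jaw": -1},
    {"delta_pos": [0, 0, 18], "turn": 0, "jaw": -1},
    {"delta_pos": [0, 0, 10], "turn": 0, "jaw": -1}
  ]
}}

```text
time: 35.07
tool_pos: [0.4513, 0.1409, 0.2359]
tcp_rot: [-2.977, -1.002, 0.006]
wrist_force: [-1.1, -1.0, -3.2]
width: 0.267
grip_force: 79.9
```

Request:
{"fn": "drive_tool", "kwargs": {
  "increments": [
    {"delta_pos": [0, 0, 5], "turn": 0, "jaw": -1},
    {"delta_pos": [0, 0, 0], "turn": 0, "jaw": -1},
    {"delta_pos": [0, 0, 0], "turn": 0, "jaw": -1}
  ]
}}

```text
time: 35.32
tool_pos: [0.4528, 0.1411, 0.2335]
tcp_rot: [-2.978, -1.001, -0.0]
wrist_force: [-0.7, 0.5, -1.7]
width: 0.265
grip_force: 79.9
```

```bash
python3 plan.py 453.4,140.6,216,-52.5,26; python3 hub.py | grep 'side \[3'
```

```text
t 35.32 p [452.8 141.1 233.5] yaw -52.8 F [-0.7  0.5 -1.7] w 0.265 q [0.25 0.06 2.18 0.   0.9  1.17]

[0.2, 0.7, 17.5, -0.006] |
side [330 427  15  16 180] [337.2 433.7] [0.3426 0.442  0.064 ] [328.3 300.3]
```

Request:
{"fn": "drive_tool", "kwargs": {
  "increments": [
    {"delta_pos": [0, 0, 8], "turn": 0, "jaw": -1},
    {"delta_pos": [0, 0, 6], "turn": 0, "jaw": -1},
    {"delta_pos": [0, 0, 3], "turn": 0, "jaw": -1},
    {"delta_pos": [0, 0, 0], "turn": 0, "jaw": -1},
    {"delta_pos": [0, 0, 0], "turn": 0, "jaw": -1}
  ]
}}

```text
time: 35.83
tool_pos: [0.4523, 0.141, 0.2157]
tcp_rot: [-2.978, -1.001, 0.002]
wrist_force: [-0.1, -0.1, -1.6]
width: 0.268
grip_force: 79.9
```

Request:
{"fn": "drive_tool", "kwargs": {
  "increments": [
    {"delta_pos": [0, 0, 1], "turn": 0, "jaw": -1},
    {"delta_pos": [0, 0, 0], "turn": 0, "jaw": -1},
    {"delta_pos": [0, 0, 0], "turn": 0, "jaw": -1}
  ]
}}

```text
time: 36.08
tool_pos: [0.4527, 0.1411, 0.2153]
tcp_rot: [2.978, 1.001, 0.001]
wrist_force: [0.8, -0.2, -1.1]
width: 0.269
grip_force: 79.9
```

Request:
{"fn": "drive_tool", "kwargs": {
  "increments": [
    {"delta_pos": [0, 0, 1], "turn": 0, "jaw": -1},
    {"delta_pos": [0, 0, 0], "turn": 0, "jaw": -1},
    {"delta_pos": [0, 0, 0], "turn": 0, "jaw": -1}
  ]
}}

```text
time: 36.33
tool_pos: [0.4526, 0.1411, 0.2142]
tcp_rot: [2.978, 1.001, 0.0]
wrist_force: [-0.1, 0.1, -1.5]
width: 0.265
grip_force: 79.9
```

Request:
{"fn": "drive_tool", "kwargs": {
  "increments": [
    {"delta_pos": [0, 0, 1], "turn": 0, "jaw": -1},
    {"delta_pos": [0, 0, 0], "turn": 0, "jaw": -1},
    {"delta_pos": [0, 0, 0], "turn": 0, "jaw": -1}
  ]
}}

```text
time: 36.58
tool_pos: [0.4528, 0.1412, 0.2139]
tcp_rot: [-2.978, -1.001, -0.0]
wrist_force: [-2.4, -0.6, 6.2]
width: 0.266
grip_force: 80.7
```

Request:
{"fn": "drive_tool", "kwargs": {
  "increments": [
    {"delta_pos": [0, 0, 0.5], "turn": 0, "jaw": -1},
    {"delta_pos": [0, 0, 0], "turn": 0, "jaw": -1},
    {"delta_pos": [0, 0, 0], "turn": 0, "jaw": -1}
  ]
}}

```text
time: 36.83
tool_pos: [0.4528, 0.1412, 0.2139]
tcp_rot: [-2.978, -1.001, -0.0]
wrist_force: [-4.2, 0.1, 10.1]
width: 0.271
grip_force: 81.5
```

Contact. I release and rise straight up.

Request:
{"fn": "drive_tool", "kwargs": {
  "increments": [
    {"delta_pos": [0, 0, -1], "turn": 0, "jaw": -1},
    {"delta_pos": [0, 0, 0], "turn": 0, "jaw": 0},
    {"delta_pos": [0, 0, 0], "turn": 0, "jaw": 0.5},
    {"delta_pos": [0, 0, 0], "turn": 0, "jaw": 1},
    {"delta_pos": [0, 0, 0], "turn": 0, "jaw": 1},
    {"delta_pos": [0, 0, 0], "turn": 0, "jaw": 1},
    {"delta_pos": [0, 0, 0], "turn": 0, "jaw": 1},
    {"delta_pos": [0, 0, -8], "turn": 0, "jaw": 1}
  ]
}}

```text
time: 37.5
tool_pos: [0.4517, 0.1409, 0.2204]
tcp_rot: [-2.977, -1.001, 0.005]
wrist_force: [-0.9, -0.4, -0.8]
width: 0.999
grip_force: 0.0
```

Request:
{"fn": "drive_tool", "kwargs": {
  "increments": [
    {"delta_pos": [0, 0, -20], "turn": 0, "jaw": 1},
    {"delta_pos": [0, 0, -30], "turn": 0, "jaw": 1},
    {"delta_pos": [0, 0, -30], "turn": 0, "jaw": 1},
    {"delta_pos": [0, 0, -30], "turn": 0, "jaw": 1},
    {"delta_pos": [0, 0, -30], "turn": 0, "jaw": 1},
    {"delta_pos": [0, 0, -15], "turn": 0, "jaw": 1},
    {"delta_pos": [0, 0, 0], "turn": 0, "jaw": 1},
    {"delta_pos": [0, 0, 0], "turn": 0, "jaw": 1}
  ]
}}

```text
time: 38.17
tool_pos: [0.4528, 0.1412, 0.3782]
tcp_rot: [2.978, 1.001, 0.005]
wrist_force: [-0.2, -0.4, -0.3]
width: 0.999
grip_force: 0.0
```

```bash
python3 - <<'E'
from h import *
s=bot.read_state(); print(s['time'],s['tool_pos'],s['width'],s['wrist_force'])
c=cam('side'); save(c,'s7.png',(170,170,400,380),2.8)
E
python3 edge.py LR UL UR LL; python3 hub.py | grep 'side \[3'
```

```text
38.1667 [0.45281223 0.14115406 0.37823028] 0.9987962140038682 [-0.21614109 -0.39316776 -0.28476795]
LR [0, 0, 161, 184, 27512] box 160 183 dir 107.2
UL [29, 61, 118, 78, 5932] box 55 126 dir 48.5
UR [58, 49, 68, 96, 3532] box 105 41 dir 128.3
LL [50, 0, 134, 177, 16383] box 176 133 dir 105.9
side [323 294  11   8  59] [328.2 297.3] [0.4525 0.138  0.064 ] [328.3 300.3]
side [330 427  15  15 180] [337.2 433.7] [0.3426 0.442  0.064 ] [328.3 300.3]
```

View pics/s7.png

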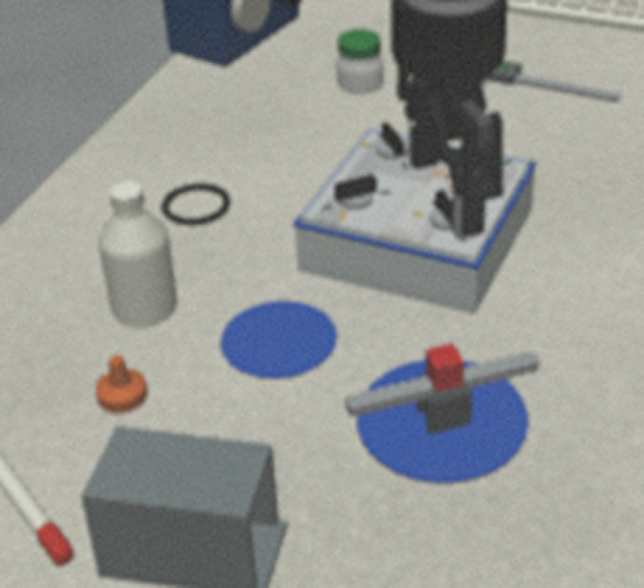

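The key stands upright and free on the large pad (hub at crop (445,367)), the nuts point at their green marks, and everything else is where it was.

```bash
python3 -c "
from workcell import bot
print(bot.finish_job())"
```

```text
the job is handed in; nothing more can be done
None
```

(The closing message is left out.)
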